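# Nest the liner cup and clamp it with the pedal press

### The arm

A 6-joint arm with a two-finger parallel gripper is mounted at the origin on the work surface. World frame = base frame: x ahead of the robot, y to its left, z up, the work surface at z = 0. Lengths are in mm, angles in rad, forces in N, time in s.
With the tool pointing down it reaches from about 300 to 775 mm from the base axis. Payload 14.6 kg.
Tool frame: the origin (TCP) lies between the finger pads; the fingertips stand manip.nose_length ahead of it and the grasp point (between the pads) lies 11 mm behind it (manip.nose_length is the distance from the TCP to the fingertips, in mm); z points along the fingers, y is the line along which they close (so a half turn about z gives the same grasp; the last joint's range is limited). The gripper opens to 94 mm and grips with 3 to 60 N. Pads are 16 mm wide; open, the fingers measure 119 mm over their backs; the gripper's body (75 mm by 177 mm) begins 78 mm behind the grasp point.
Start: joints at [1.173, 0.3, 1.521, -0, 1.321, -0.067], TCP at [178.637, 520.171, 192.246] pointing down, gripper open.
Joint ranges: [-3.03, 3.03], [-0.79, 2.21], [0.23, 2.52], [-1.04, 4.18], [0, 3.07], [-2.55, 2.55]. Speed limits (rad/s): [2.22, 2.22, 2.57, 3.14, 3.14, 3.14].

### API

Orientations are given as [roll, pitch, yaw] about the fixed x, y, z axes, in that order (R = Rz(yaw) Ry(pitch) Rx(roll)).
In Python, from cell import manip, cams, job gives the robot as it stands.
- The arm moves only by the tool jog_arm, never from a script. Its argument "commands" is a list of rows, each an object of numbers: "dx", "dy", "dz": the shift along the tool's x, y, z each as a share of 40 mm, from -1 to 1; "ax", "ay", "az": the turn, a rotation vector about the tool's x, y, z each as a share of 10 degrees, from -1 to 1; "gripper": the closure, from 0 (fully open) to 1 (shut). A call has 1 to 10 rows; each row shifts and turns the commanded pose from where the row before left it, along the tool's axes as they then stand; what a row does not reach is not made up. A row lasts 1/8 s, in which the tool goes at most 62.5 mm and 10.7 degrees, less where a joint would pass 70% of its speed; a pose out of reach is approached as far as the arm can. A call with a number of a shift or a turn outside -1 to 1 is refused whole. A call with a gripper value outside its range is refused whole. The fingers move at their own pace and stop on an object; "squeeze" is the grip in N (left out, the last holds). Time passes only in rows, so rows that do not move let the fingers close. It gives the time, the measured TCP pose, the force, the opening and the grip force at its end, in the units of the state.
- manip.read_state(): the state, without advancing time (a new reading comes with each control period).
- cams.camera(name): name is "scene" or "side" or "wrist"; returns a dict with "image" (400x640x3 uint8, red, green, blue), "fx", "fy", "cx", "cy" (pixels), "world_to_cam" (4x4, takes a point from world to camera coordinates). Camera axes: x right, y down, z forward; pixel columns grow to the right and rows downward; lengths in mm; the calibration is good to about 2 mm. A picture is of the moment at which its call begins. There is no depth.
- job.sign_off(): hands the job in; it is judged then, once.
The state is a dict: "clock": time; "joints": joint angles; "qd": joint speeds; "effort": joint torques, N m; "eef_pos": TCP position; "eef_rot": TCP orientation; "wrist_force": force on the tool from outside, world axes, zero at the start; "moment": the same for the moment, N m; "finger_gap": finger opening in mm; "finger_force": force on a finger pad.
Only numpy, scipy, OpenCV 4.12 (cv2) and the standard library are available. Lean on these libraries where they do the work, as an engineer would, in place of code of your own. Each camera call takes 0.05 s, during which the arm holds its last target. There are 200 camera calls.

### The job

Take the tall narrow liner cup from the bench and lower it gently, upright, into the cup that stands on the pedal press, right down to the bottom, and let go. Then push the rubber tread of the press's pedal, under its guard, fully down to the stop with the gripper fingers so that the pad clamps the cups, keep it down for a good second, and let the pedal come back up. The cups stay nested and upright on the press, and everything else on the bench stays where it is.

Things in the scene. Friction and masses are not known exactly. Their poses are not given: they have to be found in the camera images.
- press: Pedal press, grey base 300 (x) x 340 (y) x 20 mm, fixed to the bench; origin at the centre of its underside, x points away from the operator, y left. Right lane (y -85 mm): the pedal. Left lane (y +85 mm): bed with the outer cup, a hinged clamp arm behind it. Link casing at the back, x 55 to 135 mm, 105 mm high.
- guard_edge (a point): Middle of the front edge of the guard over the pedal's toe: a clear roof with a dark 8 mm steel frame, 185 mm above the bench. In the press's frame it covers x -24 to 79, y -154 to -16 mm; this point is at x -20, y -85. Open in front and at the sides; two posts at the back corners (x 75).
- nest (a point): Point on the press bed, at the axis of the low locating ring (8 mm high) in which the outer cup stands; 30 mm above the bench, at x -20, y 85 mm in the press's frame.
- pedal (a joint): Angle of the spring pedal (rad): 0 = up, at rest; 0.40 = fully down on its stop, level. Steel plate 150 x 70 mm hinged at its heel, nearest the operator, along the press's y through x -125, y -85, z 30 mm in its frame; at rest the toe slants up 0.40 rad under the guard. Takes about 15 N on the tread. It swings the clamp arm down 2.75 times as far.
- tread: Rubber tread on the toe half of the pedal, 65 mm (along the pedal) x 74 x 6 mm, centred 117 mm from the hinge; origin at the centre of its underside; z is normal to the pedal, x runs along it to the toe.
- tread_top (a point): Centre of the tread's top face, 8.5 mm above the line through the hinge along the pedal; this is where to press.
- pad: Sprung round rubber pad, 74 mm across, 8 mm thick, under the end of the clamp arm; origin at the centre of its lower face. At rest the arm is raised 1.1 rad about a hinge at x 110, y 85, z 165 mm in the press's frame, so the pad hangs behind and above the cups; with the pedal down it lies level on the rim of a fully nested liner and gives about 6 mm.
- outer_cup: Outer aluminium cup standing in the locating ring: 75 mm high, foot 60 mm across, widening to a straight collar 75 mm across from 45 mm up; open at the top, wall 3 mm, floor 5 mm thick (mouth 69 mm across). Origin at the centre of its underside, z up its axis.
- liner_cup: Liner: tall narrow aluminium cup standing on the bench to the left or right of the press: 115 mm high, foot 42 mm across, widening to a straight collar 59 mm across from 60 mm up to the rim; open at the top, wall 3 mm. Origin at the centre of its underside, z up its axis. Fully nested, its underside is 5 mm above the underside of the outer cup and 45 mm of its collar stands proud.
- spare_cup: spare aluminium cup like the outer cup, too wide to go in it (75 mm across, 75 mm high); a bystander; origin at the centre of its underside
- hammer: hammer lying flat, about 250 mm long; a bystander
- glass_jar: lidded glass jar, 60 mm across, 90 mm high; a bystander
- tin: closed round aluminium tin, 80 mm across, 70 mm high; a bystander
- pliers: small pliers with red handles lying flat, 135 mm long; a bystander
Mind the look-alikes: they are no part of the job. Leave any orange look-alike of the liner_cup alone.

How it is judged (in metres and radians):
On the way, in this order (a step that is already met when the one before it is completed fails the run):
1. the liner stands fully down in the outer cup on the press, upright and let go (z of liner_cup in the frame of outer_cup between 0 and 0.01 m and horizontal distance between liner_cup and outer_cup below 0.008 m and angle between liner_cup's own z axis and vertical below 0.08 rad and angle between outer_cup's own z axis and vertical below 0.06 rad and distance between outer_cup and nest below 0.008 m and contact force between the fingers and liner_cup below 0.1 N), for 0.2 s.
2. the fingers hold the tread down at the pedal's stop (over 0.375 rad) for 0.8 s, the pad pressing on the nested liner (value of joint pedal above 0.375 rad and contact force between the fingers and tread above 1 N and contact force between pad and liner_cup above 1 N and z of liner_cup in the frame of outer_cup between 0 and 0.01 m and horizontal distance between liner_cup and outer_cup below 0.008 m and angle between liner_cup's own z axis and vertical below 0.08 rad and angle between outer_cup's own z axis and vertical below 0.06 rad and distance between outer_cup and nest below 0.008 m), for 0.8 s.
At the end, for the whole second after the job is handed in: The liner stands in the outer cup, underside within 10 mm of the outer cup's underside (5 mm when fully down), axes within 8 mm, upright within 0.08 rad; the outer cup stands upright in the locating ring (within 8 mm of the nest point); both at rest; the pedal is back up (below 0.05 rad) (z of liner_cup in the frame of outer_cup between 0 and 0.01 m and horizontal distance between liner_cup and outer_cup below 0.008 m and angle between liner_cup's own z axis and vertical below 0.08 rad and angle between outer_cup's own z axis and vertical below 0.06 rad and distance between outer_cup and nest below 0.008 m and value of joint pedal below 0.05 rad and linear speed of each of liner_cup, outer_cup below 0.02 m/s); the robot touches nothing.
It fails at once if the liner is dropped or slammed into the outer cup (faster than 0.5 m/s inside it) (horizontal distance between liner_cup and outer_cup below 0.03 m and z of liner_cup in the frame of outer_cup below 0.06 m and linear speed of liner_cup above 0.5 m/s).
It fails at once if a bystander is moved more than 30 mm (distance of any of spare_cup, hammer, glass_jar, tin, pliers from where it was at the start of the episode above 0.03 m).
It also fails if it takes over 61 s, if anything falls off the work surface, if the arm or the gripper's body presses on something with over 40 N, if the wrist force passes 120 N, or if a joint passes its speed limit or range.

## Working session

There is one attempt and no reset: what is moved stays moved. The work goes in short steps, Python scripts to look and compute and a tool call to move; the robot and the scene stay as the last step left them, time stands still between calls to the robot, and variables do not carry over. Pictures are saved under pics/ and viewed, at most 10 in all, crops included, and the job is handed in when it is done.

Besides the shell and the picture viewer there is one more tool, called after ">>>" by a JSON object that holds its "fn" and its "kwargs". jog_arm: Moves the arm, as the interface text tells. Shift numbers are shares of 40 mm and turn numbers shares of 10 degrees, none past 1 either way. Its arguments: {"type":"object","properties":{"commands":{"type":"array"},"squeeze":{"type":"number"}},"required":["commands"]}

```bash
mkdir -p pics; ls; python3 - <<'E'
from cell import manip,cams,job
import cv2
print(manip.read_state(), manip.nose_length)
for n in ["scene","side","wrist"]:
    c=cams.camera(n); cv2.imwrite(f"pics/{n}0.png",c["image"][:,:,::-1])
    print(n,c["fx"],c["fy"],c["cx"],c["cy"],c["world_to_cam"].round(4).tolist() if hasattr(c["world_to_cam"],'round') else c["world_to_cam"])
E
```

```text
pics
{'clock': 0.0, 'joints': array([ 1.17339864e+00,  3.00462262e-01,  1.52161105e+00, -1.13816402e-05,
        1.32069866e+00, -6.65822986e-02]), 'qd': array([ 0.00115927, -0.00056402,  0.00120525, -0.00030113, -0.00060269,
       -0.0018405 ]), 'effort': array([ 1.02352151e-03, -5.31776798e+01, -3.52749896e+01,  7.09126191e-02,
        2.40256899e-02, -7.01363865e-05]), 'eef_pos': array([178.53152852, 519.91005512, 191.67851291]), 'eef_rot': array([-3.14041522e+00, -6.74638988e-05,  2.81078005e+00]), 'wrist_force': array([ 0.67991427, -0.1301176 , -0.34423651]), 'moment': array([ 0.01095516, -0.00552634,  0.01679424]), 'finger_force': 0.0, 'finger_gap': 94.38446307271845} 8.0
scene 361.0786655686245 361.0786655686245 313.06347696813395 203.71514785183763 [[-0.9232, 0.3834, -0.0242, 411.0823], [0.2478, 0.546, -0.8003, -14.6338], [-0.2937, -0.7449, -0.5991, 1566.2673], [0.0, 0.0, 0.0, 1.0]]
side 519.1309844591294 519.1309844591294 316.02435601559324 199.85417413328508 [[0.7403, -0.6722, 0.0091, -322.7774], [-0.3523, -0.3995, -0.8464, 319.8366], [0.5726, 0.6233, -0.5325, 1291.2694], [0.0, 0.0, 0.0, 1.0]]
wrist 292.5058933550932 292.5058933550932 321.4287002815253 200.0176715430002 [[0.3253, 0.9456, -0.0008, -549.709], [0.9171, -0.3152, 0.2441, -25.2203], [0.2306, -0.0801, -0.9697, 390.3306], [0.0, 0.0, 0.0, 1.0]]
```

View pics/scene0.png

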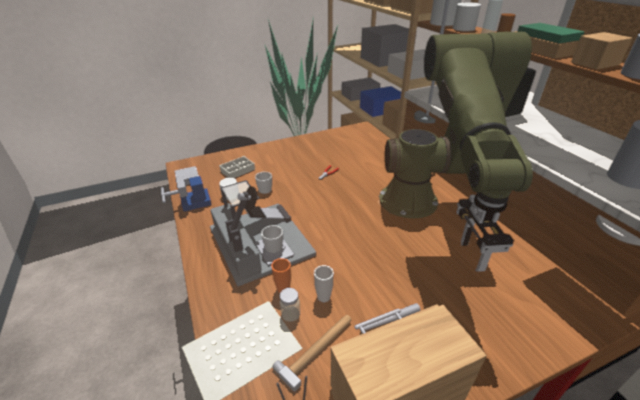

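View pics/side0.png

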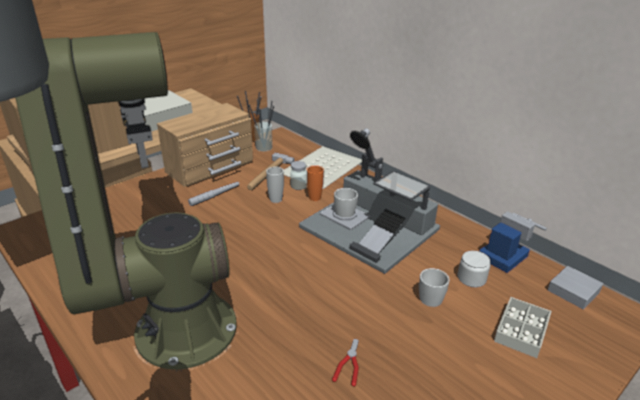

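Liner candidates are the silver tall cup (scene 324,283; side 275,184) and the orange tall one (scene 282,275; side 315,182). The silver one fits, because the liner is aluminium and the orange is the look-alike. The outer cup is on the press (scene 272,240; side 345,204), and the spare cup is at side (433,287). I'll confirm in one enlarged crop.

```bash
python3 - <<'E'
import cv2,numpy as np
a=cv2.imread("pics/scene0.png")[160:320,205:345]; b=cv2.imread("pics/side0.png")[120:280,255:450]
a=cv2.resize(a,None,fx=3.75,fy=3.75,interpolation=cv2.INTER_CUBIC)
cv2.imwrite("pics/c_scene.png",a)
b=cv2.resize(b,None,fx=3.75,fy=3.75,interpolation=cv2.INTER_CUBIC)
cv2.imwrite("pics/c_side.png",b);print(a.shape,b.shape)
E
```

```text
(600, 525, 3) (600, 731, 3)
```

View pics/c_scene.png

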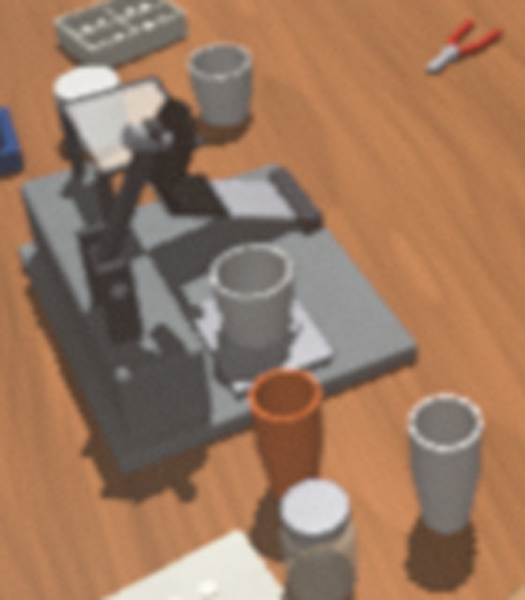

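View pics/c_side.png

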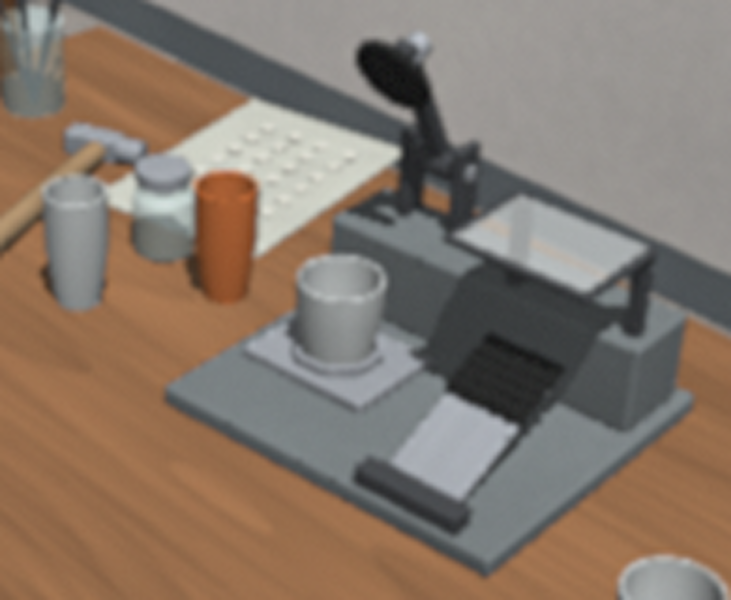

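The crops confirm it: the silver cup (scene rim crop 446,423; side rim crop 76,190) is tall and narrow with a narrow foot, so it is the liner. The orange twin stays. The press front corners, outer cup rim, tread and guard are all legible.

```bash
cat > h.py <<'E'
import numpy as np
from cell import manip,cams
from scipy.optimize import least_squares
OFF={"scene":(205,160),"side":(255,120)}
def px(n,u,v): return np.array([(u+.5)/3.75-.5+OFF[n][0],(v+.5)/3.75-.5+OFF[n][1]])
def proj(c,P):
    q=c["world_to_cam"]@np.append(P,1); return np.array([c["fx"]*q[0]/q[2]+c["cx"],c["fy"]*q[1]/q[2]+c["cy"]])
def ray(c,p):
    W=np.array(c["world_to_cam"]);R=W[:3,:3];d=R.T@[(p[0]-c["cx"])/c["fx"],(p[1]-c["cy"])/c["fy"],1]
    return -R.T@W[:3,3],d/np.linalg.norm(d)
def onz(c,p,z): o,d=ray(c,p); return o+d*(z-o[2])/d[2]
def tri(obs):
    A=np.zeros((3,3));b=np.zeros(3)
    for c,p in obs:
        o,d=ray(c,p);M=np.eye(3)-np.outer(d,d);A+=M;b+=M@o
    X=np.linalg.solve(A,b); return X,[np.round(proj(c,X)-p,1).tolist() for c,p in obs]
E
python3 - <<'E'
from h import *
C={n:cams.camera(n) for n in("scene","side")}
pt=lambda n,u,v:(C[n],px(n,u,v))
for nm,a,b,z in [("liner rim",(446,424),(75.5,191),115),("outer rim",(252,272),(340,279),105),("base FL",(415,348),(165,392),20),("liner foot",(446,519),(80,298),0)]:
    X,e=tri([pt("scene",*a),pt("side",*b)]);print(nm,X.round(1),e,onz(*pt("scene",*a),z).round(1),onz(*pt("side",*b),z).round(1))
obs=[("scene",(415,348),(-150,170,20)),("side",(165,392),(-150,170,20)),("side",(487,564),(-150,-170,20)),("side",(693,393),(150,-170,20)),
("scene",(275,168),(-150,-170,20)),("scene",(252,272),(-20,85,105)),("side",(340,279),(-20,85,105)),("side",(450,233),(-20,-16,185)),("side",(597,293),(-20,-154,185)),("side",(655,252),(79,-154,185))]
def w(p,q):
    c,s=np.cos(p[2]),np.sin(p[2]);return np.array([p[0]+c*q[0]-s*q[1],p[1]+s*q[0]+c*q[1],q[2]])
f=lambda p:np.concatenate([proj(C[n],w(p,q))-px(n,*u) for n,u,q in obs])
r=least_squares(f,[550,50,0.3],x_scale=[100,100,1],loss="soft_l1");p=r.x;print("press",p,f(p).reshape(-1,2).round(1).tolist())
for nm,q in [("nest",(-20,85,30)),("guard",(-20,-85,185)),("hinge",(-125,-85,30)),("pedal toe tread up",(-125+117*np.cos(.4)-8.5*np.sin(.4),-85,30+117*np.sin(.4)+8.5*np.cos(.4))),("padhinge",(110,85,165))]: print(nm,w(p,q).round(1),np.hypot(*w(p,q)[:2]).round())
E
```

```text
liner rim [544.4 328.  112.9] [[-0.1, -0.0], [-0.1, 0.0]] [544.9 330.  115. ] [542.4 324.8 115. ]
outer rim [629.2  75.  102.8] [[0.2, 0.1], [0.3, -0.1]] [630.3  76.7 105. ] [625.5  72.6 105. ]
base FL [494.4 144.5  12.7] [[0.5, 0.1], [0.5, -0.1]] [498.4 150.2  20. ] [485.8 137.1  20. ]
liner foot [546.5 330.4  -2.5] [[-0.2, -0.0], [-0.2, 0.0]] [546.9 332.6   0. ] [544.6 327.    0. ]
press [ 6.58754267e+02 -6.99559750e+00  9.66548220e-02] [[1.1, -0.9], [-0.5, -2.3], [0.7, -1.4], [1.2, -0.4], [0.4, -1.8], [-0.2, -0.2], [0.5, -0.9], [-1.6, 0.5], [-1.5, 1.3], [1.7, -0.8]]
nest [630.6  75.7  30. ] 635.0
guard [647.1 -93.5 185. ] 654.0
hinge [ 542.5 -103.7   30. ] 552.0
pedal toe tread up [646.5 -93.6  83.4] 653.0
padhinge [760.   88.2 165. ] 765.0
```

```bash
cat > plan.py <<'E'
import numpy as np,json
from scipy.spatial.transform import Rotation as Ro
from cell import manip
def pose(phi,th):
    r=np.array([np.cos(phi),np.sin(phi),0]);k=np.array([0,0,1.]);z=np.sin(th)*r-np.cos(th)*k;x=-np.cos(th)*r-np.sin(th)*k
    return Ro.from_matrix(np.c_[x,np.cross(z,x),z])
def plan(wps,start=None,rd=2):
    """wps: list of (tcp, Rot, nrows)"""
    if start is None:
        s=manip.read_state(); start=(s["eef_pos"],Ro.from_euler("xyz",s["eef_rot"]))
    p,R=np.array(start[0],float),start[1]
    for P,Q,n in wps:
        rows=[]
        for i in range(n):
            d=R.inv().apply((np.array(P)-p)/(n-i))/40; w=(R.inv()*Q).as_rotvec()/(n-i)/np.radians(10)
            d,w=d.round(rd),w.round(rd); rows.append(dict(zip(("dx","dy","dz","ax","ay","az"),[*d.tolist(),*w.tolist()])))
            p=p+R.apply(d*40); R=R*Ro.from_rotvec(w*np.radians(10))
        m=max(max(map(abs,r.values())) for r in rows); print("max",m); print(json.dumps([{k:v for k,v in r.items() if v} for r in rows]))
    return p,R
def grasp2tcp(g,R): return np.array(g)+11*R.apply([0,0,1])
E
python3 - <<'E'
from h import *; from plan import *
C={n:cams.camera(n) for n in("scene","side")}
print(tri([(C["scene"],px("scene",286,396)),(C["side"],px("side",227,186))])[0], tri([(C["scene"],px("scene",315,505)),(C["side"],px("side",164,170))])[0])
Q=pose(.1,np.radians(20))
plan([(grasp2tcp((545,328.5,210),Q),Q,12)])
E
```

```text
[653.24443796 245.68348492 112.41930538] [662.55086937 342.62479733  86.59191026]
max 0.86
[{"dx": -0.86, "dy": -0.13, "dz": -0.02, "ax": -0.04, "ay": -0.16, "az": -0.2}, {"dx": -0.85, "dy": -0.16, "dz": 0.01, "ax": -0.04, "ay": -0.16, "az": -0.2}, {"dx": -0.85, "dy": -0.19, "dz": 0.03, "ax": -0.04, "ay": -0.16, "az": -0.2}, {"dx": -0.84, "dy": -0.21, "dz": 0.05, "ax": -0.03, "ay": -0.17, "az": -0.21}, {"dx": -0.83, "dy": -0.25, "dz": 0.08, "ax": -0.04, "ay": -0.16, "az": -0.2}, {"dx": -0.82, "dy": -0.27, "dz": 0.1, "ax": -0.03, "ay": -0.17, "az": -0.21}, {"dx": -0.8, "dy": -0.31, "dz": 0.12, "ax": -0.04, "ay": -0.16, "az": -0.2}, {"dx": -0.79, "dy": -0.33, "dz": 0.14, "ax": -0.03, "ay": -0.17, "az": -0.21}, {"dx": -0.77, "dy": -0.36, "dz": 0.16, "ax": -0.04, "ay": -0.16, "az": -0.2}, {"dx": -0.75, "dy": -0.39, "dz": 0.18, "ax": -0.03, "ay": -0.17, "az": -0.2}, {"dx": -0.74, "dy": -0.42, "dz": 0.2, "ax": -0.04, "ay": -0.16, "az": -0.21}, {"dx": -0.71, "dy": -0.45, "dz": 0.21, "ax": -0.03, "ay": -0.17, "az": -0.2}]
```

>>> {"fn": "jog_arm", "kwargs": {"commands": [{"dx": -0.86,"dy": -0.13,"ax": -0.04,"ay": -0.16,"az": -0.2},{"dx": -0.85,"dy": -0.16,"ax": -0.04,"ay": -0.16,"az": -0.2},{"dx": -0.85,"dy": -0.19,"dz": 0.03,"ax": -0.04,"ay": -0.16,"az": -0.2},{"dx": -0.84,"dy": -0.21,"dz": 0.05,"ax": -0.03,"ay": -0.17,"az": -0.21},{"dx": -0.83,"dy": -0.25,"dz": 0.08,"ax": -0.04,"ay": -0.16,"az": -0.2},{"dx": -0.82,"dy": -0.27,"dz": 0.1,"ax": -0.03,"ay": -0.17,"az": -0.21},{"dx": -0.8,"dy": -0.31,"dz": 0.12,"ax": -0.04,"ay": -0.16,"az": -0.2},{"dx": -0.79,"dy": -0.33,"dz": 0.14,"ax": -0.03,"ay": -0.17,"az": -0.21},{"dx": -0.77,"dy": -0.36,"dz": 0.16,"ax": -0.04,"ay": -0.16,"az": -0.2},{"dx": -0.75,"dy": -0.39,"dz": 0.18,"ax": -0.03,"ay": -0.17,"az": -0.2}]}}

```text
schema error: expected keys dx, dy, dz, ax, ay, az, gripper
```

>>> {"fn": "jog_arm", "kwargs": {"commands": [{"dx": -0.74,"dy": -0.42,"dz": 0.2,"ax": -0.04,"ay": -0.16,"az": -0.21},{"dx": -0.71,"dy": -0.45,"dz": 0.21,"ax": -0.03,"ay": -0.17,"az": -0.2},{},{}]}}

```text
schema error: expected keys dx, dy, dz, ax, ay, az, gripper
```

```bash
python3 - <<'E'
from h import *; from plan import *; import cv2
c=cams.camera("wrist"); cv2.imwrite("pics/w1.png",c["image"][:,:,::-1])
import pickle; pickle.dump(c,open("w1.pkl","wb"))
s=manip.read_state(); print(s["eef_pos"],s["eef_rot"],s["joints"])
for P in [(545,328.5,115),(545,328.5,0),(629.5,75.5,105)]: print(proj(c,P))
Q=pose(.1,np.radians(20))
plan([(grasp2tcp((545,328.5,100),Q),Q,6)])
E
```

```text
[178.61623975 520.11668956 192.13962368] [-3.14137778e+00 -1.37643874e-05  2.81078297e+00] [ 1.17339662e+00  2.99985319e-01  1.52113967e+00 -5.82105716e-07
  1.32068297e+00 -6.65898836e-02]
[273.41248762 508.37469955]
[284.34256831 421.43546193]
[134.16095842 578.70435867]
max 1.72
[{"dx": -1.72, "dy": -0.25, "dz": 0.43, "ax": -0.07, "ay": -0.33, "az": -0.41}, {"dx": -1.67, "dy": -0.38, "dz": 0.52, "ax": -0.07, "ay": -0.33, "az": -0.41}, {"dx": -1.6, "dy": -0.5, "dz": 0.61, "ax": -0.07, "ay": -0.33, "az": -0.41}, {"dx": -1.52, "dy": -0.63, "dz": 0.69, "ax": -0.07, "ay": -0.33, "az": -0.4}, {"dx": -1.44, "dy": -0.74, "dz": 0.77, "ax": -0.08, "ay": -0.33, "az": -0.41}, {"dx": -1.33, "dy": -0.84, "dz": 0.84, "ax": -0.07, "ay": -0.32, "az": -0.4}]
```

View pics/w1.png

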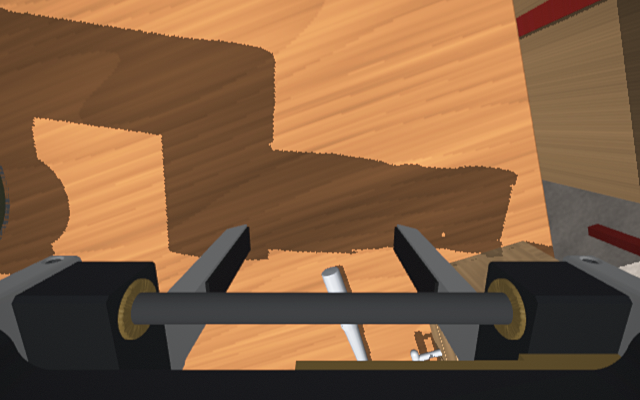

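The moves were refused because every key has to be given. The wrist picture therefore only shows the start pose, with the fingers at (230,250) and (410,250). Resending with all keys.

>>> {"fn": "jog_arm", "kwargs": {"commands": [{"dx": -0.86,"dy": -0.13,"dz": 0,"ax": -0.04,"ay": -0.16,"az": -0.2,"gripper": 0},{"dx": -0.85,"dy": -0.16,"dz": 0,"ax": -0.04,"ay": -0.16,"az": -0.2,"gripper": 0},{"dx": -0.85,"dy": -0.19,"dz": 0.03,"ax": -0.04,"ay": -0.16,"az": -0.2,"gripper": 0},{"dx": -0.84,"dy": -0.21,"dz": 0.05,"ax": -0.03,"ay": -0.17,"az": -0.21,"gripper": 0},{"dx": -0.83,"dy": -0.25,"dz": 0.08,"ax": -0.04,"ay": -0.16,"az": -0.2,"gripper": 0},{"dx": -0.82,"dy": -0.27,"dz": 0.1,"ax": -0.03,"ay": -0.17,"az": -0.21,"gripper": 0},{"dx": -0.8,"dy": -0.31,"dz": 0.12,"ax": -0.04,"ay": -0.16,"az": -0.2,"gripper": 0},{"dx": -0.79,"dy": -0.33,"dz": 0.14,"ax": -0.03,"ay": -0.17,"az": -0.21,"gripper": 0},{"dx": -0.77,"dy": -0.36,"dz": 0.16,"ax": -0.04,"ay": -0.16,"az": -0.2,"gripper": 0},{"dx": -0.75,"dy": -0.39,"dz": 0.18,"ax": -0.03,"ay": -0.17,"az": -0.2,"gripper": 0}]}}

```text
clock: 1.65
eef_pos: [487.9, 360.4, 197.9]
eef_rot: [3.13, 0.293, -3.116]
wrist_force: [0.1, 0.3, -0.0]
finger_gap: 94.1
finger_force: 0.0
```

>>> {"fn": "jog_arm", "kwargs": {"commands": [{"dx": -0.74,"dy": -0.42,"dz": 0.2,"ax": -0.04,"ay": -0.16,"az": -0.21,"gripper": 0},{"dx": -0.71,"dy": -0.45,"dz": 0.21,"ax": -0.03,"ay": -0.17,"az": -0.2,"gripper": 0},{"dx": 0,"dy": 0,"dz": 0,"ax": 0,"ay": 0,"az": 0,"gripper": 0},{"dx": 0,"dy": 0,"dz": 0,"ax": 0,"ay": 0,"az": 0,"gripper": 0}]}}

```text
clock: 2.15
eef_pos: [548.3, 329.3, 199.3]
eef_rot: [3.141, 0.349, -3.043]
wrist_force: [-0.3, 0.2, -0.1]
finger_gap: 94.4
finger_force: 0.0
```

```bash
python3 - <<'E'
from h import *; from plan import *; import cv2
c=cams.camera("wrist"); cv2.imwrite("pics/w2.png",c["image"][:,:,::-1])
import pickle; pickle.dump(c,open("w2.pkl","wb"))
s=manip.read_state(); print(s["eef_pos"],s["eef_rot"],s["joints"])
for P in [(545,328.5,115),(545,328.5,0),(629.5,75.5,105)]: print(proj(c,P))
Q=pose(.1,np.radians(20))
plan([(grasp2tcp((545,328.5,100),Q),Q,6)])
E
```

```text
[548.12962549 329.50256993 199.38217416] [ 3.14118788  0.34939434 -3.04251408] [ 0.55008919  0.31521596  1.52475025 -0.17876327  0.99197439 -1.0452583 ]
[320.90151116 169.16716363]
[320.97325273 125.70368944]
[ 78.01731512 213.96216703]
max 0.43
[{"dx": 0.15, "dz": 0.43}, {"dx": 0.16, "dz": 0.43}, {"dx": 0.15, "dz": 0.43}, {"dx": 0.16, "dy": -0.01, "dz": 0.43}, {"dx": 0.15, "dz": 0.43}, {"dx": 0.16, "dy": -0.01, "dz": 0.43}]
```

View pics/w2.png

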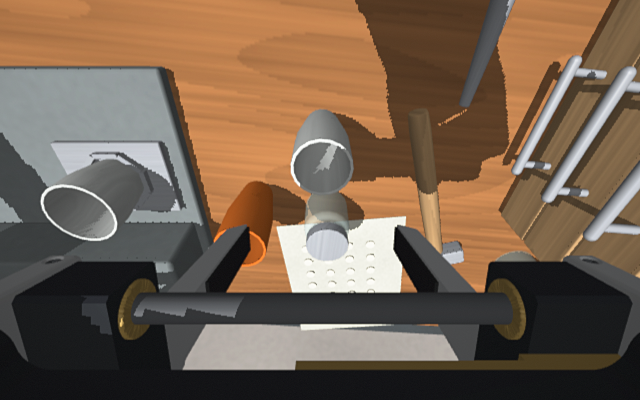

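The liner rim centre is at (322,166), against a predicted (321,169), so the liner sits about 2 to 3 mm nearer the robot. The outer rim is at (80,213), which agrees. Fingers (235,240) and (410,240) straddle the liner, clear of the orange cup and the jar. Going down and gripping.

>>> {"fn": "jog_arm", "kwargs": {"commands": [{"dx": 0.16,"dy": 0,"dz": 0.43,"ax": 0,"ay": 0,"az": 0,"gripper": 0},{"dx": 0.16,"dy": 0,"dz": 0.43,"ax": 0,"ay": 0,"az": 0,"gripper": 0},{"dx": 0.16,"dy": 0,"dz": 0.43,"ax": 0,"ay": 0,"az": 0,"gripper": 0},{"dx": 0.16,"dy": 0,"dz": 0.43,"ax": 0,"ay": 0,"az": 0,"gripper": 0},{"dx": 0.16,"dy": 0,"dz": 0.43,"ax": 0,"ay": 0,"az": 0,"gripper": 0},{"dx": 0.16,"dy": 0,"dz": 0.43,"ax": 0,"ay": 0,"az": 0,"gripper": 0},{"dx": 0,"dy": 0,"dz": 0,"ax": 0,"ay": 0,"az": 0,"gripper": 0}]}}

```text
clock: 3.08
eef_pos: [547.3, 328.7, 87.6]
eef_rot: [-3.141, 0.347, -3.042]
wrist_force: [-0.1, 0.1, 0.1]
finger_gap: 93.8
finger_force: 0.0
```

>>> {"fn": "jog_arm", "kwargs": {"commands": [{"dx": 0,"dy": 0,"dz": 0,"ax": 0,"ay": 0,"az": 0,"gripper": 1},{"dx": 0,"dy": 0,"dz": 0,"ax": 0,"ay": 0,"az": 0,"gripper": 1},{"dx": 0,"dy": 0,"dz": 0,"ax": 0,"ay": 0,"az": 0,"gripper": 1},{"dx": 0,"dy": 0,"dz": 0,"ax": 0,"ay": 0,"az": 0,"gripper": 1},{"dx": 0,"dy": 0,"dz": 0,"ax": 0,"ay": 0,"az": 0,"gripper": 1},{"dx": 0,"dy": 0,"dz": 0,"ax": 0,"ay": 0,"az": 0,"gripper": 1}], "squeeze": 25}}

```text
clock: 3.82
eef_pos: [548.2, 329.1, 89.5]
eef_rot: [3.141, 0.35, -3.043]
wrist_force: [-0.6, 0.3, 3.0]
finger_gap: 59.0
finger_force: 25.0
```

```bash
python3 - <<'E'
from h import *; from plan import *; import pickle
c=pickle.load(open("w2.pkl","rb"))
print("liner",onz(c,(322,166),115),"outer",onz(c,(80,213),105), "outer tri w/ scene,side:")
C={n:cams.camera(n) for n in("scene","side")}
print(tri([(c,(80,213)),(C["scene"],px("scene",252,272)),(C["side"],px("side",340,279))]))
print(tri([(c,(322,166)),(C["scene"],px("scene",446,424)),(C["side"],px("side",75.5,191))]))
s=manip.read_state();R=Ro.from_euler("xyz",s["eef_rot"]);print("g",s["eef_pos"]-11*R.apply([0,0,1]),s["eef_rot"],s["finger_gap"],s["finger_force"])
E
```

```text
liner [541.62196393 329.18920051 115.        ] outer [627.95863061  78.07623979 105.        ] outer tri w/ scene,side:
(array([629.54066934,  75.5074957 , 102.75102732]), [[-0.5, -0.3], [0.2, 0.2], [0.2, -0.2]])
(array([544.03421864, 328.5258753 , 112.56849467]), [[-1.0, 1.0], [0.1, 0.1], [-0.3, 0.1]])
g [544.46370315 328.67343416  99.87100836] [ 3.14113125  0.35036532 -3.04261897] 59.398367624632286 25.00194003805518
```

```bash
python3 - <<'E'
from plan import *
s=manip.read_state();p=s["eef_pos"];Q=pose(.1,np.radians(20))
a=p+[0,0,120];plan([(a,Q,6),(a+[86,-252,0],Q,10)])
E
```

```text
max 0.47
[{"dx": -0.17, "dz": -0.47}, {"dx": -0.17, "dz": -0.47}, {"dx": -0.17, "dz": -0.47}, {"dx": -0.17, "dz": -0.47}, {"dx": -0.17, "dz": -0.47}, {"dx": -0.18, "dz": -0.47, "ay": 0.01, "az": -0.01}]
max 0.65
[{"dx": -0.14, "dy": -0.65, "dz": 0.05}, {"dx": -0.14, "dy": -0.65, "dz": 0.05}, {"dx": -0.14, "dy": -0.65, "dz": 0.05}, {"dx": -0.14, "dy": -0.65, "dz": 0.05}, {"dx": -0.14, "dy": -0.65, "dz": 0.05}, {"dx": -0.14, "dy": -0.65, "dz": 0.05}, {"dx": -0.14, "dy": -0.65, "dz": 0.05}, {"dx": -0.14, "dy": -0.64, "dz": 0.06}, {"dx": -0.15, "dy": -0.65, "dz": 0.05}, {"dx": -0.14, "dy": -0.64, "dz": 0.06}]
```

>>> {"fn": "jog_arm", "kwargs": {"commands": [{"dx": -0.17,"dy": 0,"dz": -0.47,"ax": 0,"ay": 0,"az": 0,"gripper": 1},{"dx": -0.17,"dy": 0,"dz": -0.47,"ax": 0,"ay": 0,"az": 0,"gripper": 1},{"dx": -0.17,"dy": 0,"dz": -0.47,"ax": 0,"ay": 0,"az": 0,"gripper": 1},{"dx": -0.17,"dy": 0,"dz": -0.47,"ax": 0,"ay": 0,"az": 0,"gripper": 1},{"dx": -0.17,"dy": 0,"dz": -0.47,"ax": 0,"ay": 0,"az": 0,"gripper": 1},{"dx": -0.17,"dy": 0,"dz": -0.47,"ax": 0,"ay": 0,"az": 0,"gripper": 1},{"dx": 0,"dy": 0,"dz": 0,"ax": 0,"ay": 0,"az": 0,"gripper": 1}]}}

```text
clock: 4.8
eef_pos: [548.0, 329.0, 210.0]
eef_rot: [3.141, 0.351, -3.043]
wrist_force: [0.2, -0.5, -1.9]
finger_gap: 59.1
finger_force: 25.0
```

>>> {"fn": "jog_arm", "kwargs": {"commands": [{"dx": -0.14,"dy": -0.65,"dz": 0.05,"ax": 0,"ay": 0,"az": 0,"gripper": 1},{"dx": -0.14,"dy": -0.65,"dz": 0.05,"ax": 0,"ay": 0,"az": 0,"gripper": 1},{"dx": -0.14,"dy": -0.65,"dz": 0.05,"ax": 0,"ay": 0,"az": 0,"gripper": 1},{"dx": -0.14,"dy": -0.65,"dz": 0.05,"ax": 0,"ay": 0,"az": 0,"gripper": 1},{"dx": -0.14,"dy": -0.65,"dz": 0.05,"ax": 0,"ay": 0,"az": 0,"gripper": 1},{"dx": -0.14,"dy": -0.65,"dz": 0.05,"ax": 0,"ay": 0,"az": 0,"gripper": 1},{"dx": -0.14,"dy": -0.65,"dz": 0.05,"ax": 0,"ay": 0,"az": 0,"gripper": 1},{"dx": -0.14,"dy": -0.65,"dz": 0.06,"ax": 0,"ay": 0,"az": 0,"gripper": 1},{"dx": -0.14,"dy": -0.65,"dz": 0.06,"ax": 0,"ay": 0,"az": 0,"gripper": 1},{"dx": -0.14,"dy": -0.64,"dz": 0.05,"ax": 0,"ay": 0,"az": 0,"gripper": 1}]}}

```text
clock: 6.05
eef_pos: [632.5, 75.5, 207.0]
eef_rot: [3.141, 0.347, -3.043]
wrist_force: [0.4, -0.1, -1.3]
finger_gap: 59.0
finger_force: 25.0
```

>>> {"fn": "jog_arm", "kwargs": {"commands": [{"dx": 0,"dy": 0,"dz": 0,"ax": 0,"ay": 0,"az": 0,"gripper": 1},{"dx": 0,"dy": 0,"dz": 0,"ax": 0,"ay": 0,"az": 0,"gripper": 1},{"dx": 0,"dy": 0,"dz": 0,"ax": 0,"ay": 0,"az": 0,"gripper": 1}]}}

```text
clock: 6.42
eef_pos: [632.5, 77.3, 208.4]
eef_rot: [3.141, 0.349, -3.042]
wrist_force: [-0.9, 0.4, -1.5]
finger_gap: 59.2
finger_force: 25.0
```

```bash
python3 - <<'E'
from h import *; from plan import *; import cv2
s=manip.read_state(); print(s["eef_pos"],s["eef_rot"],s["finger_gap"])
I=[]
for n,(x,y,w,h) in {"scene":(235,180,80,120),"side":(295,120,80,120)}.items():
    c=cams.camera(n); a=c["image"][y:y+h,x:x+w,::-1]; I.append(cv2.resize(a,None,fx=5,fy=5,interpolation=cv2.INTER_CUBIC))
    for P in [(630,76,150+5),(630,76,105),(630,76,265)]: print(n,((proj(c,P)-[x,y])*5+2).round())
cv2.imwrite("pics/n3.png",np.hstack(I))
E
```

```text
[632.52678448  77.27310919 208.4231632 ] [ 3.14134939  0.3492823  -3.04172836] 59.19308832531087
scene [180. 207.]
scene [186. 262.]
scene [163.  75.]
side [258. 299.]
side [255. 368.]
side [265. 140.]
```

View pics/n3.png

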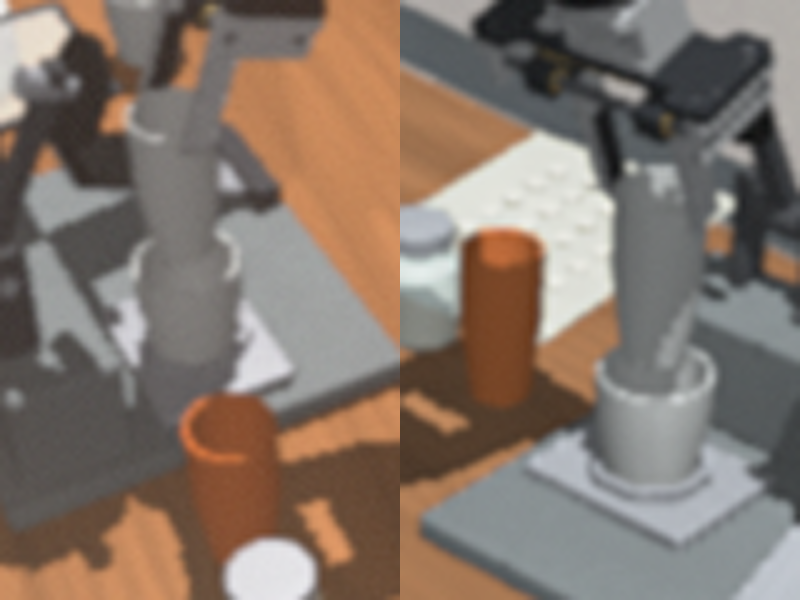

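The liner foot (scene crop ~185,235; side crop ~657,380) stands centred over the outer cup's mouth (centres ~187,262 and ~655,368), upright. Lowering.

>>> {"fn": "jog_arm", "kwargs": {"commands": [{"dx": 0.04,"dy": 0,"dz": 0.2,"ax": 0,"ay": 0,"az": 0,"gripper": 1},{"dx": 0.07,"dy": 0,"dz": 0.19,"ax": 0,"ay": 0,"az": 0,"gripper": 1},{"dx": 0.07,"dy": 0,"dz": 0.19,"ax": 0,"ay": 0,"az": 0,"gripper": 1},{"dx": 0.07,"dy": 0,"dz": 0.19,"ax": 0,"ay": 0,"az": 0,"gripper": 1},{"dx": 0.07,"dy": 0,"dz": 0.19,"ax": 0,"ay": 0,"az": 0,"gripper": 1},{"dx": 0,"dy": 0,"dz": 0,"ax": 0,"ay": 0,"az": 0,"gripper": 1}]}}

```text
clock: 7.28
eef_pos: [633.7, 76.5, 167.5]
eef_rot: [3.141, 0.349, -3.043]
wrist_force: [-0.5, -0.2, -1.1]
finger_gap: 58.7
finger_force: 25.0
```

>>> {"fn": "jog_arm", "kwargs": {"commands": [{"dx": 0.07,"dy": 0,"dz": 0.19,"ax": 0,"ay": 0,"az": 0,"gripper": 1},{"dx": 0.07,"dy": 0,"dz": 0.19,"ax": 0,"ay": 0,"az": 0,"gripper": 1},{"dx": 0.07,"dy": 0,"dz": 0.19,"ax": 0,"ay": 0,"az": 0,"gripper": 1},{"dx": 0,"dy": 0,"dz": 0,"ax": 0,"ay": 0,"az": 0,"gripper": 1}]}}

```text
clock: 7.78
eef_pos: [633.5, 76.6, 143.1]
eef_rot: [3.141, 0.348, -3.043]
wrist_force: [-0.4, 0.3, -2.4]
finger_gap: 58.8
finger_force: 25.0
```

>>> {"fn": "jog_arm", "kwargs": {"commands": [{"dx": 0.05,"dy": 0,"dz": 0.14,"ax": 0,"ay": 0,"az": 0,"gripper": 1},{"dx": 0.05,"dy": 0,"dz": 0.14,"ax": 0,"ay": 0,"az": 0,"gripper": 1},{"dx": 0.03,"dy": 0,"dz": 0.07,"ax": 0,"ay": 0,"az": 0,"gripper": 1},{"dx": 0,"dy": 0,"dz": 0,"ax": 0,"ay": 0,"az": 0,"gripper": 1},{"dx": 0,"dy": 0,"dz": 0,"ax": 0,"ay": 0,"az": 0,"gripper": 1}]}}

```text
clock: 8.4
eef_pos: [633.9, 76.6, 129.3]
eef_rot: [3.141, 0.35, -3.043]
wrist_force: [-0.2, -0.3, -1.1]
finger_gap: 59.3
finger_force: 25.0
```

>>> {"fn": "jog_arm", "kwargs": {"commands": [{"dx": 0.015,"dy": 0,"dz": 0.045,"ax": 0,"ay": 0,"az": 0,"gripper": 1},{"dx": 0.015,"dy": 0,"dz": 0.045,"ax": 0,"ay": 0,"az": 0,"gripper": 1},{"dx": 0,"dy": 0,"dz": 0,"ax": 0,"ay": 0,"az": 0,"gripper": 1}]}}

```text
clock: 8.78
eef_pos: [633.8, 76.6, 125.1]
eef_rot: [3.141, 0.349, -3.043]
wrist_force: [0.3, 0.0, -1.9]
finger_gap: 59.3
finger_force: 25.0
```

>>> {"fn": "jog_arm", "kwargs": {"commands": [{"dx": 0.012,"dy": 0,"dz": 0.03,"ax": 0,"ay": 0,"az": 0,"gripper": 1},{"dx": 0,"dy": 0,"dz": 0,"ax": 0,"ay": 0,"az": 0,"gripper": 1},{"dx": 0,"dy": 0,"dz": 0,"ax": 0,"ay": 0,"az": 0,"gripper": 1}]}}

```text
clock: 9.15
eef_pos: [634.2, 76.6, 124.5]
eef_rot: [3.141, 0.351, -3.043]
wrist_force: [0.3, 0.9, 4.4]
finger_gap: 59.0
finger_force: 25.0
```

>>> {"fn": "jog_arm", "kwargs": {"commands": [{"dx": 0.012,"dy": 0,"dz": 0.03,"ax": 0,"ay": 0,"az": 0,"gripper": 1},{"dx": 0,"dy": 0,"dz": 0,"ax": 0,"ay": 0,"az": 0,"gripper": 1},{"dx": 0,"dy": 0,"dz": 0,"ax": 0,"ay": 0,"az": 0,"gripper": 1}]}}

```text
clock: 9.52
eef_pos: [634.9, 76.7, 124.5]
eef_rot: [3.141, 0.353, -3.043]
wrist_force: [-2.4, 0.4, 11.1]
finger_gap: 59.4
finger_force: 25.0
```

Contact with the bottom is at exactly the expected height (TCP 124.5). Unloading and opening.

>>> {"fn": "jog_arm", "kwargs": {"commands": [{"dx": -0.015,"dy": 0,"dz": -0.035,"ax": 0,"ay": 0,"az": 0,"gripper": 1},{"dx": 0,"dy": 0,"dz": 0,"ax": 0,"ay": 0,"az": 0,"gripper": 0},{"dx": 0,"dy": 0,"dz": 0,"ax": 0,"ay": 0,"az": 0,"gripper": 0},{"dx": 0,"dy": 0,"dz": 0,"ax": 0,"ay": 0,"az": 0,"gripper": 0},{"dx": 0,"dy": 0,"dz": 0,"ax": 0,"ay": 0,"az": 0,"gripper": 0},{"dx": 0,"dy": 0,"dz": 0,"ax": 0,"ay": 0,"az": 0,"gripper": 0},{"dx": 0,"dy": 0,"dz": 0,"ax": 0,"ay": 0,"az": 0,"gripper": 0}]}}

```text
clock: 10.4
eef_pos: [633.9, 76.6, 124.2]
eef_rot: [3.141, 0.35, -3.043]
wrist_force: [-0.8, -0.6, -0.3]
finger_gap: 93.8
finger_force: 0.0
```

>>> {"fn": "jog_arm", "kwargs": {"commands": [{"dx": 0,"dy": 0,"dz": -0.2,"ax": 0,"ay": 0,"az": 0,"gripper": 0},{"dx": 0,"dy": 0,"dz": -0.4,"ax": 0,"ay": 0,"az": 0,"gripper": 0},{"dx": 0,"dy": 0,"dz": -0.8,"ax": 0,"ay": 0,"az": 0,"gripper": 0},{"dx": 0,"dy": 0,"dz": -0.8,"ax": 0,"ay": 0,"az": 0,"gripper": 0},{"dx": 0,"dy": 0,"dz": -0.8,"ax": 0,"ay": 0,"az": 0,"gripper": 0},{"dx": 0,"dy": 0,"dz": 0,"ax": 0,"ay": 0,"az": 0,"gripper": 0}]}}

```text
clock: 11.15
eef_pos: [593.3, 72.5, 240.6]
eef_rot: [-3.141, 0.355, -3.042]
wrist_force: [-0.1, 0.4, -0.7]
finger_gap: 94.4
finger_force: 0.0
```

```bash
python3 - <<'E'
from h import *; from plan import *; import cv2
s=manip.read_state(); print(s["eef_pos"],s["eef_rot"],s["finger_gap"],s["joints"])
I=[]
for n,(x,y,w,h) in {"scene":(215,170,80,120),"side":(320,125,120,120)}.items():
    c=cams.camera(n); a=c["image"][y:y+h,x:x+w,::-1]; I.append(cv2.resize(a,None,fx=4,fy=4,interpolation=cv2.INTER_CUBIC))
    for P in [(630,76,150),(630,76,105),(647.1,-93.5,185),(646.5,-93.6,83.4)]: print(n,((proj(c,P)-[x,y])*4+1.5).round())
cv2.imwrite("pics/n4.png",np.hstack(I))
# press plan: press pose
px_,py_,ph=658.75,-7.0,.097
W=lambda x,y,z:np.array([px_+np.cos(ph)*x-np.sin(ph)*y,py_+np.sin(ph)*x+np.cos(ph)*y,z])
Q=pose(ph,np.radians(45)); zt=Q.apply([0,0,1])
tcp=lambda tip:tip-8*zt
pre=tcp(W(-75,-85,150)); above=tcp(W(-22,-85,95))
print("pre",pre,"above",above)
st=(s["eef_pos"],Ro.from_euler("xyz",s["eef_rot"]))
e=plan([(s["eef_pos"]+[-40,-60,60],pose(ph,np.radians(30)),4),(pre+[-10,0,60],Q,6)],st)
plan([(pre,Q,3),(above,Q,4)],e)
E
```

```text
[593.30913045  72.50632175 240.62518786] [-3.14147107  0.35516067 -3.04245407] 94.3757510863736 [ 0.05271069  0.16219911  1.61812814  0.01895731  1.00653202 -1.62446951]
scene [224. 210.]
scene [229. 250.]
scene [149.  79.]
scene [162. 165.]
side [106. 225.]
side [104. 274.]
side [290. 263.]
side [278. 379.]
pre [586.70437504 -99.41188269 155.65685425] above [639.45523198 -94.27894084 100.65685425]
max 0.46
[{"dx": 0.14, "dy": -0.35, "dz": -0.45, "ay": -0.24}, {"dx": 0.12, "dy": -0.35, "dz": -0.46, "ay": -0.24}, {"dx": 0.1, "dy": -0.35, "dz": -0.46, "ay": -0.24, "az": 0.01}, {"dx": 0.08, "dy": -0.34, "dz": -0.46, "ay": -0.25}]
max 0.48
[{"dx": 0.13, "dy": -0.47, "dz": 0.33, "ay": -0.25}, {"dx": 0.15, "dy": -0.48, "dz": 0.33, "ay": -0.25}, {"dx": 0.16, "dy": -0.47, "dz": 0.32, "ay": -0.25}, {"dx": 0.17, "dy": -0.48, "dz": 0.31, "ay": -0.25}, {"dx": 0.19, "dy": -0.47, "dz": 0.3, "ay": -0.25}, {"dx": 0.2, "dy": -0.48, "dz": 0.3, "ay": -0.25}]
max 0.41
[{"dx": 0.29, "dy": -0.01, "dz": 0.41}, {"dx": 0.3, "dy": -0.01, "dz": 0.41}, {"dx": 0.29, "dz": 0.41}]
max 0.48
[{"dx": 0.01, "dz": 0.48}, {"dx": 0.01, "dz": 0.48}, {"dx": 0.01, "dz": 0.48}, {"dx": 0.01, "dz": 0.47}]
```

View pics/n4.png

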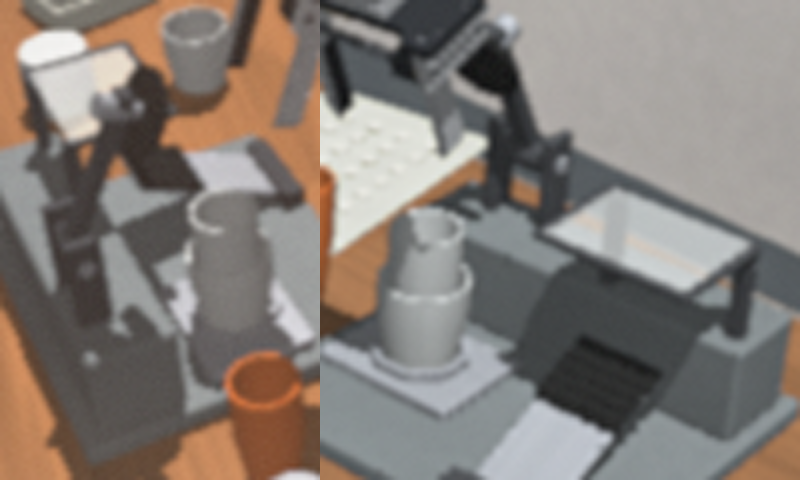

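Nested: the liner rim (side crop ~431,228) is at the predicted height above the outer rim (424,276), about 3 mm off axis, within tolerance. The tread centre is at (600,386) against a predicted (598,379), and the guard's front edge runs (545,232) to (690,292). Now to the pedal, fingers closed and tool tilted 45°.

>>> {"fn": "jog_arm", "kwargs": {"commands": [{"dx": 0.14,"dy": -0.35,"dz": -0.45,"ax": 0,"ay": -0.24,"az": 0,"gripper": 1},{"dx": 0.12,"dy": -0.35,"dz": -0.46,"ax": 0,"ay": -0.24,"az": 0,"gripper": 1},{"dx": 0.1,"dy": -0.35,"dz": -0.46,"ax": 0,"ay": -0.24,"az": 0,"gripper": 1},{"dx": 0.08,"dy": -0.34,"dz": -0.46,"ax": 0,"ay": -0.25,"az": 0,"gripper": 1},{"dx": 0.13,"dy": -0.47,"dz": 0.33,"ax": 0,"ay": -0.25,"az": 0,"gripper": 1},{"dx": 0.15,"dy": -0.48,"dz": 0.33,"ax": 0,"ay": -0.25,"az": 0,"gripper": 1},{"dx": 0.16,"dy": -0.47,"dz": 0.32,"ax": 0,"ay": -0.25,"az": 0,"gripper": 1},{"dx": 0.17,"dy": -0.48,"dz": 0.31,"ax": 0,"ay": -0.25,"az": 0,"gripper": 1},{"dx": 0.19,"dy": -0.47,"dz": 0.3,"ax": 0,"ay": -0.25,"az": 0,"gripper": 1},{"dx": 0.2,"dy": -0.48,"dz": 0.3,"ax": 0,"ay": -0.25,"az": 0,"gripper": 1}]}}

```text
clock: 12.5
eef_pos: [577.4, -97.2, 213.4]
eef_rot: [3.139, 0.773, -3.054]
wrist_force: [0.7, -2.3, 0.5]
finger_gap: 0.9
finger_force: 0.0
```

>>> {"fn": "jog_arm", "kwargs": {"commands": [{"dx": 0.29,"dy": 0,"dz": 0.41,"ax": 0,"ay": 0,"az": 0,"gripper": 1},{"dx": 0.29,"dy": 0,"dz": 0.41,"ax": 0,"ay": 0,"az": 0,"gripper": 1},{"dx": 0.29,"dy": 0,"dz": 0.41,"ax": 0,"ay": 0,"az": 0,"gripper": 1},{"dx": 0,"dy": 0,"dz": 0,"ax": 0,"ay": 0,"az": 0,"gripper": 1}]}}

```text
clock: 13.0
eef_pos: [591.2, -84.4, 166.1]
eef_rot: [-3.132, 0.746, -3.06]
wrist_force: [0.6, -0.5, 0.4]
finger_gap: 0.2
finger_force: 0.0
```

```bash
python3 - <<'E'
from plan import *
s=manip.read_state(); print(s["eef_pos"],s["finger_gap"],s["joints"],Ro.from_euler("xyz",s["eef_rot"]).apply([0,0,1]))
px_,py_,ph=658.75,-7.0,.097
W=lambda x,y,z:np.array([px_+np.cos(ph)*x-np.sin(ph)*y,py_+np.sin(ph)*x+np.cos(ph)*y,z])
Q=pose(ph,np.radians(45)); zt=Q.apply([0,0,1])
tcp=lambda tip:tip-8*zt
# tip lower corner offset ignored; pedal arc
def P(th,l=117,c=0): return tcp(W(-125+l*np.cos(th)-8.5*np.sin(th),-85,30+l*np.sin(th)+8.5*np.cos(th)+c))
for t in (.4,.3,.2,.1,0): print(t,P(t,c=5).round(1))
e=plan([(P(.4,c=14),Q,5)])
plan([(P(.4,c=4),Q,2),(P(.2,c=4),Q,4),(P(0.02,c=4),Q,4)],e)
E
```

```text
[591.18083579 -84.42227316 166.13085079] 0.23685093519925643 [-0.32863723  0.11425442  2.00475456  0.71737107  0.40955004 -2.55387817] [ 0.67745979  0.04556269 -0.73414731]
0.4 [640.9 -94.1  94. ]
0.3 [645.7 -93.7  83.4]
0.2 [649.4 -93.3  72.2]
0.1 [652.  -93.1  60.8]
0 [653.4 -92.9  49.2]
max 0.4
[{"dx": 0.04, "dy": -0.06, "dz": 0.4, "ax": -0.02, "ay": -0.04, "az": -0.01}, {"dx": 0.04, "dy": -0.07, "dz": 0.4, "ax": -0.02, "ay": -0.05, "az": -0.01}, {"dx": 0.04, "dy": -0.07, "dz": 0.4, "ax": -0.03, "ay": -0.04, "az": -0.01}, {"dx": 0.04, "dy": -0.07, "dz": 0.39, "ax": -0.02, "ay": -0.05, "az": -0.02}, {"dx": 0.05, "dy": -0.07, "dz": 0.39, "ax": -0.03, "ay": -0.04, "az": -0.01}]
max 0.09
[{"dx": 0.09, "dz": 0.09}, {"dx": 0.08, "dz": 0.09}]
max 0.14
[{"dx": 0.06, "dz": 0.13}, {"dx": 0.06, "dz": 0.14}, {"dx": 0.06, "dz": 0.13}, {"dx": 0.06, "dz": 0.14}]
max 0.11
[{"dx": 0.07, "dz": 0.11}, {"dx": 0.08, "dz": 0.11}, {"dx": 0.07, "dz": 0.11}, {"dx": 0.08, "dz": 0.1}]
```

Joint 6 is at its range limit. I'll re-plan with the tool in the arm's own plane (yaw −0.1) and 40° tilt, pressing 105 mm from the hinge for clearance.

```bash
cat > ped.py <<'E'
from plan import *
px_,py_,ph=658.75,-7.0,.097
W=lambda x,y,z:np.array([px_+np.cos(ph)*x-np.sin(ph)*y,py_+np.sin(ph)*x+np.cos(ph)*y,z])
Q=pose(-.1,np.radians(40)); zt=Q.apply([0,0,1])
tcp=lambda tip:tip-8*zt
def P(th,l=105,c=0): return tcp(W(-125+l*np.cos(th)-8.5*np.sin(th),-85,30+l*np.sin(th)+8.5*np.cos(th)+c))
E
python3 - <<'E'
from ped import *
plan([(tcp(W(-80,-85,165)),Q,4)])
E
```

```text
max 0.2
[{"dx": 0.03, "dy": -0.09, "dz": -0.06, "ax": 0.16, "ay": 0.07, "az": 0.19}, {"dx": 0.02, "dy": -0.09, "dz": -0.06, "ax": 0.16, "ay": 0.07, "az": 0.2}, {"dx": 0.02, "dy": -0.09, "dz": -0.06, "ax": 0.16, "ay": 0.07, "az": 0.19}, {"dx": 0.02, "dy": -0.09, "dz": -0.06, "ax": 0.15, "ay": 0.07, "az": 0.2}]
```

>>> {"fn": "jog_arm", "kwargs": {"commands": [{"dx": 0.03,"dy": -0.09,"dz": -0.06,"ax": 0.16,"ay": 0.07,"az": 0.2,"gripper": 1},{"dx": 0.02,"dy": -0.09,"dz": -0.06,"ax": 0.16,"ay": 0.07,"az": 0.2,"gripper": 1},{"dx": 0.02,"dy": -0.09,"dz": -0.06,"ax": 0.16,"ay": 0.07,"az": 0.2,"gripper": 1},{"dx": 0.02,"dy": -0.09,"dz": -0.06,"ax": 0.16,"ay": 0.07,"az": 0.2,"gripper": 1},{"dx": 0,"dy": 0,"dz": 0,"ax": 0,"ay": 0,"az": 0,"gripper": 1},{"dx": 0,"dy": 0,"dz": 0,"ax": 0,"ay": 0,"az": 0,"gripper": 1}]}}

```text
clock: 13.75
eef_pos: [582.6, -99.4, 172.8]
eef_rot: [3.141, 0.701, 3.038]
wrist_force: [-0.6, 0.6, 0.0]
finger_gap: 0.3
finger_force: 0.0
```

```bash
python3 - <<'E'
from ped import *
s=manip.read_state(); print(s["eef_pos"],s["joints"],s["eef_rot"],Q.as_euler("xyz"),tcp(W(-80,-85,165)))
e=plan([(P(.4,c=12),Q,6)])
E
```

```text
[582.59182561 -99.38369497 172.83874155] [-0.28848463  0.08557013  1.99512367  0.32212762  0.38648315 -2.01238128] [3.14066287 0.70107288 3.0377377 ] [3.14159265 0.6981317  3.04159265] [582.24153075 -98.83489423 171.12835554]
max 0.37
[{"dx": 0.05, "dy": 0.04, "dz": 0.37}, {"dx": 0.06, "dy": 0.04, "dz": 0.37}, {"dx": 0.05, "dy": 0.04, "dz": 0.37}, {"dx": 0.06, "dy": 0.04, "dz": 0.37, "ay": 0.01, "az": -0.01}, {"dx": 0.05, "dy": 0.05, "dz": 0.37}, {"dx": 0.06, "dy": 0.04, "dz": 0.36, "ax": -0.01, "ay": 0.01, "az": -0.01}]
```

>>> {"fn": "jog_arm", "kwargs": {"commands": [{"dx": 0.05,"dy": 0.04,"dz": 0.37,"ax": 0,"ay": 0,"az": 0,"gripper": 1},{"dx": 0.05,"dy": 0.04,"dz": 0.37,"ax": 0,"ay": 0,"az": 0,"gripper": 1},{"dx": 0.06,"dy": 0.04,"dz": 0.37,"ax": 0,"ay": 0,"az": 0,"gripper": 1},{"dx": 0.06,"dy": 0.04,"dz": 0.37,"ax": 0,"ay": 0,"az": 0,"gripper": 1},{"dx": 0.06,"dy": 0.04,"dz": 0.37,"ax": 0,"ay": 0,"az": 0,"gripper": 1},{"dx": 0.06,"dy": 0.04,"dz": 0.37,"ax": 0,"ay": 0,"az": 0,"gripper": 1},{"dx": 0,"dy": 0,"dz": 0,"ax": 0,"ay": 0,"az": 0,"gripper": 1}]}}

```text
clock: 14.62
eef_pos: [630.0, -94.4, 94.2]
eef_rot: [3.14, 0.698, 3.037]
wrist_force: [-1.3, -0.6, -0.0]
finger_gap: 0.3
finger_force: 0.0
```

```bash
python3 - <<'E'
from ped import *; from h import *; import cv2
s=manip.read_state(); print(s["eef_pos"],s["joints"],s["eef_rot"],s["wrist_force"],P(.4,c=12))
I=[]
for n,(x,y,w,h) in {"scene":(205,150,80,120),"side":(320,125,120,120)}.items():
    c=cams.camera(n); a=c["image"][y:y+h,x:x+w,::-1]; I.append(cv2.resize(a,None,fx=4,fy=4,interpolation=cv2.INTER_CUBIC))
cv2.imwrite("pics/n5.png",np.hstack(I))
e=plan([(P(.4,c=3),Q,2),(P(.2,c=3),Q,4),(P(0.02,c=3),Q,4)])
print(e[0])
E
```

```text
[630.03618177 -94.42934885  94.15942948] [-0.24777417  0.31407303  1.93637016  0.44264668  0.21862909 -2.11398757] [3.14024006 0.69820716 3.03673846] [-1.27871053 -0.62834285 -0.01401231] [630.41535355 -94.1473224   96.84629994]
max 0.08
[{"dx": 0.06, "dy": 0.01, "dz": 0.08, "ax": -0.01, "ay": 0.01, "az": -0.01}, {"dx": 0.06, "dz": 0.07, "az": -0.01}]
max 0.13
[{"dx": 0.04, "dy": 0.01, "dz": 0.13}, {"dx": 0.04, "dy": 0.01, "dz": 0.12}, {"dx": 0.04, "dy": 0.01, "dz": 0.13}, {"dx": 0.05, "dy": 0.01, "dz": 0.12}]
max 0.11
[{"dx": 0.06, "dz": 0.1}, {"dx": 0.06, "dy": 0.01, "dz": 0.1}, {"dx": 0.06, "dz": 0.11}, {"dx": 0.05, "dy": 0.01, "dz": 0.1}]
[641.70542404 -92.99804762  49.88618915]
```

View pics/n5.png

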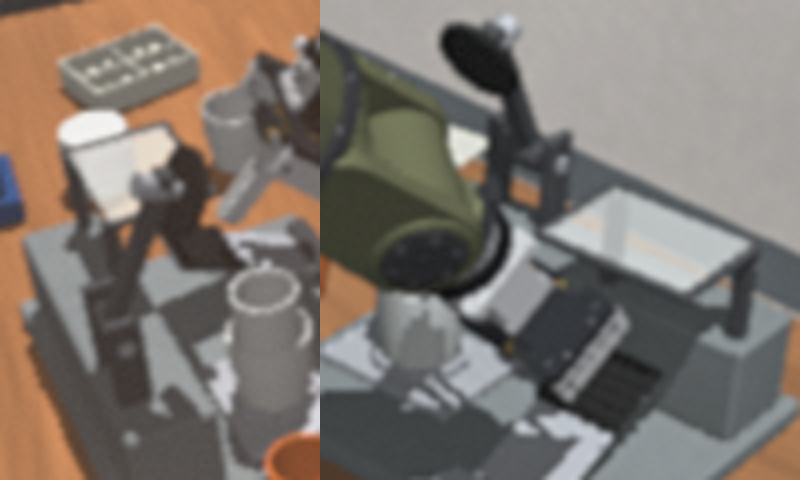

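The fingers (scene crop 240,195) hang over the tread ahead of the guard, and the pad and cups are undisturbed. Joint 5 is small, so I'll turn fully into the arm's plane before pressing.

```bash
sed -i 's/pose(-.1,/pose(-.19,/' ped.py; python3 - <<'E'
from ped import *
e=plan([(P(.4,c=10),Q,3)])
E
```

```text
max 0.13
[{"dy": 0.01, "dz": 0.01, "ax": 0.11, "az": 0.12}, {"dy": 0.01, "dz": 0.01, "ax": 0.11, "ay": 0.01, "az": 0.13}, {"dx": 0.01, "ax": 0.1, "az": 0.12}]
```

>>> {"fn": "jog_arm", "kwargs": {"commands": [{"dx": 0,"dy": 0.01,"dz": 0.01,"ax": 0.11,"ay": 0,"az": 0.12,"gripper": 1},{"dx": 0,"dy": 0.01,"dz": 0.01,"ax": 0.11,"ay": 0,"az": 0.12,"gripper": 1},{"dx": 0,"dy": 0,"dz": 0,"ax": 0.11,"ay": 0,"az": 0.12,"gripper": 1},{"dx": 0,"dy": 0,"dz": 0,"ax": 0,"ay": 0,"az": 0,"gripper": 1}]}}

```text
clock: 15.22
eef_pos: [630.9, -93.8, 96.1]
eef_rot: [-3.138, 0.702, 2.955]
wrist_force: [0.3, 0.1, -0.0]
finger_gap: 0.4
finger_force: 0.0
```

```bash
python3 - <<'E'
from ped import *
s=manip.read_state(); print(s["eef_pos"],s["joints"],s["eef_rot"],s["wrist_force"],P(.4,c=0),P(0))
Q2=pose(-.19,np.radians(35)); z2=Q2.apply([0,0,1]); off=8*(zt-z2)
e=plan([(P(.4,c=2),Q,2),(P(.2,c=2)+off*.5,pose(-.19,np.radians(37.5)),5),(P(0.0,c=2)+off,Q2,5)])
print(e[0])
E
```

```text
[630.88734063 -93.79658895  96.05663756] [-0.21013036  0.31173309  1.9357302   0.05998207  0.19289367 -1.64785609] [-3.13771485  0.70164331  2.95527413] [ 0.33928269  0.13984781 -0.04054238] [630.4822031  -93.6895266   84.84629994] [642.02633156 -92.56622087  44.62835554]
max 0.09
[{"dx": 0.08, "dz": 0.08, "ay": 0.01, "az": 0.01}, {"dx": 0.08, "dz": 0.09, "ax": -0.01, "ay": 0.01, "az": 0.01}]
max 0.1
[{"dx": 0.03, "dy": 0.01, "dz": 0.1, "ay": 0.05}, {"dx": 0.03, "dy": 0.01, "dz": 0.1, "ay": 0.05}, {"dx": 0.03, "dy": 0.01, "dz": 0.1, "ay": 0.05}, {"dx": 0.03, "dy": 0.01, "dz": 0.1, "ay": 0.05}, {"dx": 0.03, "dy": 0.02, "dz": 0.1, "ay": 0.05}]
max 0.1
[{"dx": 0.05, "dz": 0.09, "ay": 0.05}, {"dx": 0.05, "dy": 0.01, "dz": 0.09, "ay": 0.05}, {"dx": 0.04, "dz": 0.1, "ay": 0.05}, {"dx": 0.04, "dy": 0.01, "dz": 0.09, "ay": 0.05}, {"dx": 0.05, "dz": 0.1, "ay": 0.05}]
[642.49102357 -92.77169413  46.82684333]
```

>>> {"fn": "jog_arm", "kwargs": {"commands": [{"dx": 0.08,"dy": 0,"dz": 0.08,"ax": 0,"ay": 0,"az": 0,"gripper": 1},{"dx": 0.08,"dy": 0,"dz": 0.08,"ax": 0,"ay": 0,"az": 0,"gripper": 1},{"dx": 0.03,"dy": 0.01,"dz": 0.1,"ax": 0,"ay": 0.05,"az": 0,"gripper": 1},{"dx": 0.03,"dy": 0.01,"dz": 0.1,"ax": 0,"ay": 0.05,"az": 0,"gripper": 1}]}}

```text
clock: 15.72
eef_pos: [633.6, -93.8, 78.5]
eef_rot: [-3.138, 0.683, 2.954]
wrist_force: [-0.2, -0.4, 0.7]
finger_gap: 0.6
finger_force: 0.0
```

>>> {"fn": "jog_arm", "kwargs": {"commands": [{"dx": 0.03,"dy": 0.01,"dz": 0.1,"ax": 0,"ay": 0.05,"az": 0,"gripper": 1},{"dx": 0.03,"dy": 0.01,"dz": 0.1,"ax": 0,"ay": 0.05,"az": 0,"gripper": 1},{"dx": 0.03,"dy": 0.01,"dz": 0.1,"ax": 0,"ay": 0.05,"az": 0,"gripper": 1}]}}

```text
clock: 16.1
eef_pos: [638.5, -93.4, 67.1]
eef_rot: [-3.138, 0.657, 2.954]
wrist_force: [-1.9, 0.6, 5.5]
finger_gap: 1.0
finger_force: 2.4
```

>>> {"fn": "jog_arm", "kwargs": {"commands": [{"dx": 0.05,"dy": 0,"dz": 0.09,"ax": 0,"ay": 0.05,"az": 0,"gripper": 1},{"dx": 0.05,"dy": 0,"dz": 0.09,"ax": 0,"ay": 0.05,"az": 0,"gripper": 1},{"dx": 0.05,"dy": 0,"dz": 0.09,"ax": 0,"ay": 0.05,"az": 0,"gripper": 1}]}}

```text
clock: 16.48
eef_pos: [640.4, -93.9, 55.2]
eef_rot: [-3.138, 0.632, 2.954]
wrist_force: [1.3, 1.1, 4.9]
finger_gap: 0.2
finger_force: 2.0
```

```bash
python3 - <<'E'
from ped import *
s=manip.read_state(); print(s["eef_pos"],s["joints"],s["eef_rot"],s["wrist_force"])
from h import *; import cv2
I=[]
for n,(x,y,w,h) in {"scene":(205,150,80,120),"side":(320,125,120,120)}.items():
    c=cams.camera(n); a=c["image"][y:y+h,x:x+w,::-1]; I.append(cv2.resize(a,None,fx=4,fy=4,interpolation=cv2.INTER_CUBIC))
cv2.imwrite("pics/n6.png",np.hstack(I))
E
```

```text
[640.41247552 -93.85109506  55.19575956] [-0.20520882  0.41020048  1.88105484  0.03274205  0.21869941 -1.6171929 ] [-3.13813193  0.63177772  2.95427004] [1.31056957 1.11141213 4.92188541]
```

```bash
python3 - <<'E'
import cv2,numpy as np
a,b=[cv2.imread(f"pics/n{i}.png").astype(int) for i in (5,6)]
d=np.abs(a-b).sum(2)>120
print("pad zone side changed", d[20:95,440:530].mean(), "scene arm", d[140:280,90:200].mean())
# dark centroid of pad in side
for im in (a,b):
    m=(im.sum(2)<130); m[:, :400]=0; m[150:]=0; m[:,580:]=0; y,x=np.nonzero(m); print(x.mean(),y.mean(),len(x))
E
```

```text
pad zone side changed 0.709925925925926 scene arm 0.4122077922077922
484.438957891548 69.31354135110573 3301
454.3472 123.9968 625
```

The clamp arm is swinging, so the fingers are on the tread. On to the stop.

>>> {"fn": "jog_arm", "kwargs": {"commands": [{"dx": 0.04,"dy": 0,"dz": 0.09,"ax": 0,"ay": 0.05,"az": 0,"gripper": 1},{"dx": 0.04,"dy": 0,"dz": 0.09,"ax": 0,"ay": 0,"az": 0,"gripper": 1},{"dx": 0,"dy": 0,"dz": 0,"ax": 0,"ay": 0,"az": 0,"gripper": 1}]}}

```text
clock: 16.95
eef_pos: [641.3, -94.1, 46.6]
eef_rot: [-3.138, 0.621, 2.954]
wrist_force: [1.8, 0.4, 2.5]
finger_gap: 0.3
finger_force: 1.4
```

>>> {"fn": "jog_arm", "kwargs": {"commands": [{"dx": 0.03,"dy": 0,"dz": 0.05,"ax": 0,"ay": 0,"az": 0,"gripper": 1},{"dx": 0,"dy": 0,"dz": 0,"ax": 0,"ay": 0,"az": 0,"gripper": 1}]}}

```text
clock: 17.2
eef_pos: [641.6, -94.2, 44.7]
eef_rot: [-3.138, 0.622, 2.954]
wrist_force: [1.3, 0.4, 3.8]
finger_gap: 0.5
finger_force: 1.4
```

>>> {"fn": "jog_arm", "kwargs": {"commands": [{"dx": 0.03,"dy": 0,"dz": 0.04,"ax": 0,"ay": 0,"az": 0,"gripper": 1},{"dx": 0,"dy": 0,"dz": 0,"ax": 0,"ay": 0,"az": 0,"gripper": 1}]}}

```text
clock: 17.45
eef_pos: [641.7, -94.2, 42.8]
eef_rot: [-3.138, 0.622, 2.954]
wrist_force: [1.7, -0.1, 3.3]
finger_gap: 0.5
finger_force: 1.5
```

>>> {"fn": "jog_arm", "kwargs": {"commands": [{"dx": 0.03,"dy": 0,"dz": 0.04,"ax": 0,"ay": 0,"az": 0,"gripper": 1},{"dx": 0,"dy": 0,"dz": 0,"ax": 0,"ay": 0,"az": 0,"gripper": 1}]}}

```text
clock: 17.7
eef_pos: [641.6, -94.2, 40.8]
eef_rot: [-3.138, 0.622, 2.954]
wrist_force: [2.9, 0.6, 3.5]
finger_gap: 0.4
finger_force: 1.5
```

```bash
python3 - <<'E'
from ped import *
from h import *; import cv2
s=manip.read_state(); print(s["wrist_force"],s["moment"])
I=[]
for n,(x,y,w,h) in {"scene":(205,150,80,120),"side":(320,125,120,120)}.items():
    c=cams.camera(n); a=c["image"][y:y+h,x:x+w,::-1]; I.append(cv2.resize(a,None,fx=4,fy=4,interpolation=cv2.INTER_CUBIC))
cv2.imwrite("pics/n7.png",np.hstack(I))
E
```

```text
[2.93789184 0.58542246 3.45070604] [-0.02821178 -0.49045146  0.03657583]
```

View pics/n7.png

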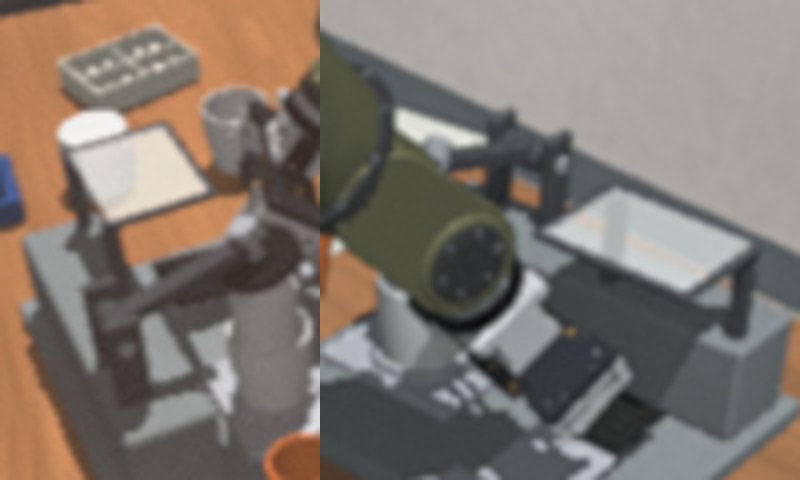

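```bash
python3 - <<'E'
from ped import *
from h import *
c=cams.camera("scene")
f=lambda P:((proj(c,P)-[205,150])*4+1.5).round().tolist()
print("hinge",f(W(110,85,165)),"rim",f(W(-20,85,150)))
for a in (0,.1,.2,.3,.5,.8,1.1):
    R=np.array([[np.cos(a),np.sin(a)],[-np.sin(a),np.cos(a)]])
    # arm end vector (-130, 0) raised by a ; pad lower face (-130,-15)
    v=lambda x,z:(110+x*np.cos(a)+z*np.sin(a), 165-x*np.sin(a)+z*np.cos(a))
    e=v(-130,0);p=v(-130,-15); print(a,"end",f(W(e[0],85,e[1])),"pad",f(W(p[0],85,p[1])))
E
```

```text
hinge [114.0, 326.0] rim [263.0, 290.0]
0 end [262.0, 276.0] pad [263.0, 290.0]
0.1 end [259.0, 265.0] pad [263.0, 278.0]
0.2 end [256.0, 253.0] pad [261.0, 266.0]
0.3 end [251.0, 243.0] pad [257.0, 255.0]
0.5 end [236.0, 223.0] pad [246.0, 233.0]
0.8 end [205.0, 201.0] pad [219.0, 208.0]
1.1 end [163.0, 190.0] pad [181.0, 192.0]
```

```bash
python3 - <<'E'
import cv2,numpy as np
from cell import manip
a,b,r=[cv2.imread(f"pics/n{i}.png") for i in (6,7,5)]
for nm,(x0,y0,x1,y1) in {"bolt":(222,212,258,245)}.items():
    t=b[y0:y1,x0:x1]
    for im in (r,a,b):
        m=cv2.matchTemplate(im[:,:320],t,cv2.TM_CCOEFF_NORMED);_,v,_,l=cv2.minMaxLoc(m);print(nm,v,l[0]+18,l[1]+16)
# change on tread zone between 6 and 7
d=np.abs(a.astype(int)-b).sum(2)>120; print(d[:,:320].mean(), d[:,320:].mean())
# bolt colour (bright) blob on clamp arm in n6/n7: bluish-grey bright pixels
for im in (a,b):
    h=im[:,:320].astype(int); m=(h[:,:,0]>h[:,:,2]+12)&(h.sum(2)>330); m[:150]=0;m[320:]=0;m[:,:80]=0; n,_,st,ce=cv2.connectedComponentsWithStats(m.astype(np.uint8)); print([(s[4],c.round().tolist()) for s,c in zip(st[1:],ce[1:]) if s[4]>60])
s=manip.read_state();print(s["wrist_force"],s["moment"],s["effort"],s["finger_force"])
E
```

```text
bolt 0.8231667280197144 123 211
bolt 0.8095267415046692 174 423
bolt 0.999998927116394 240 228
0.08126953125 0.07072916666666666
[]
[]
[1.18075493 0.2582013  2.84487712] [ 0.00681045 -0.41515687  0.03480794] [-2.57314984e-01 -4.99289918e+01 -2.40594810e+01 -4.06620442e-02
 -5.90800289e-01 -1.63723418e-02] 1.5413158672845384
```

>>> {"fn": "jog_arm", "kwargs": {"commands": [{"dx": 0.03,"dy": 0,"dz": 0.04,"ax": 0,"ay": 0,"az": 0,"gripper": 1},{"dx": 0,"dy": 0,"dz": 0,"ax": 0,"ay": 0,"az": 0,"gripper": 1}]}}

```text
clock: 18.1
eef_pos: [641.6, -94.2, 38.8]
eef_rot: [-3.138, 0.622, 2.954]
wrist_force: [2.5, -0.2, 3.4]
finger_gap: 0.1
finger_force: 1.6
```

>>> {"fn": "jog_arm", "kwargs": {"commands": [{"dx": 0.03,"dy": 0,"dz": 0.04,"ax": 0,"ay": 0,"az": 0,"gripper": 1},{"dx": 0,"dy": 0,"dz": 0,"ax": 0,"ay": 0,"az": 0,"gripper": 1}]}}

```text
clock: 18.35
eef_pos: [641.5, -94.2, 36.7]
eef_rot: [-3.138, 0.622, 2.954]
wrist_force: [2.5, -0.5, 3.5]
finger_gap: 0.5
finger_force: 1.7
```

```bash
python3 - <<'E'
from cell import manip,cams
import cv2,numpy as np
s=manip.read_state(); print(s["wrist_force"],s["moment"])
b=cv2.imread("pics/n7.png")
c=cams.camera("scene");a=cv2.resize(c["image"][150:270,205:285,::-1],None,fx=4,fy=4,interpolation=cv2.INTER_CUBIC)
cv2.imwrite("pics/n8.png",a)
for (x0,y0,x1,y1) in [(222,212,258,245),(120,260,180,320)]:
    t=b[y0:y1,x0:x1]
    m=cv2.matchTemplate(a,t,cv2.TM_CCOEFF_NORMED);_,v,_,l=cv2.minMaxLoc(m);print(v,l[0]-x0,l[1]-y0)
E
```

```text
[ 2.47403052 -0.47528027  3.54366115] [-0.02651449 -0.51131481  0.04701407]
0.8812264204025269 10 13
0.9612818956375122 2 4
```

>>> {"fn": "jog_arm", "kwargs": {"commands": [{"dx": 0.03,"dy": 0,"dz": 0.04,"ax": 0,"ay": 0,"az": 0,"gripper": 1},{"dx": 0,"dy": 0,"dz": 0,"ax": 0,"ay": 0,"az": 0,"gripper": 1},{"dx": 0,"dy": 0,"dz": 0,"ax": 0,"ay": 0,"az": 0,"gripper": 1}]}}

```text
clock: 18.77
eef_pos: [641.5, -94.2, 34.8]
eef_rot: [-3.138, 0.622, 2.954]
wrist_force: [3.3, 0.1, 3.1]
finger_gap: 0.1
finger_force: 1.8
```

```bash
python3 - <<'E'
from cell import manip,cams
import cv2,numpy as np
from h import *; from ped import W
s=manip.read_state(); print(s["eef_pos"],s["wrist_force"],s["moment"],s["joints"])
b=cv2.imread("pics/n7.png")
c=cams.camera("scene");a=cv2.resize(c["image"][150:270,205:285,::-1],None,fx=4,fy=4,interpolation=cv2.INTER_CUBIC)
x0,y0,x1,y1=222,212,258,245;t=b[y0:y1,x0:x1]
m=cv2.matchTemplate(a,t,cv2.TM_CCOEFF_NORMED);_,v,_,l=cv2.minMaxLoc(m);print(v,l[0]-x0,l[1]-y0)
f=lambda P:((proj(c,P)-[205,150])*4+1.5).round().tolist()
# bolt model: end of arm, h above arm axis; rest observed
for a_ in (0,.1,.2,.3,.4,1.1):
    print(a_,[f(W(110+x*np.cos(a_)+z*np.sin(a_),85,165-x*np.sin(a_)+z*np.cos(a_))) for x,z in ((-130,0),(-130,12),(-130,20))])
E
```

```text
[641.46932393 -94.15883378  34.83720784] [3.27896804 0.08472187 3.12158316] [-0.00495144 -0.54144613  0.04473054] [-0.20528995  0.451348    1.87773787  0.03689258  0.19051893 -1.62157603]
0.875339150428772 14 19
0 [[262.0, 276.0], [260.0, 265.0], [259.0, 258.0]]
0.1 [[259.0, 265.0], [257.0, 254.0], [255.0, 247.0]]
0.2 [[256.0, 253.0], [252.0, 243.0], [249.0, 236.0]]
0.3 [[251.0, 243.0], [245.0, 233.0], [242.0, 226.0]]
0.4 [[244.0, 233.0], [238.0, 224.0], [233.0, 218.0]]
1.1 [[163.0, 190.0], [149.0, 188.0], [140.0, 187.0]]
```

```bash
python3 - <<'E'
from ped import *; from h import *
c=cams.camera("wrist"); im=c["image"].astype(int); s=manip.read_state()
R=Ro.from_euler("xyz",s["eef_rot"]); tip=s["eef_pos"]+R.apply([0,0,8]); print("tip px",proj(c,tip).round(), "tip",tip.round(1))
for th in (.036,):
  for dy in (-25,25,-85+0):
    if dy==-85: continue
    o=[]
    for l in range(0,160,5):
        p=proj(c,W(-125+l*np.cos(th)-2.5*np.sin(th),-85+dy,30+l*np.sin(th)+2.5)); u,v=int(round(p[0])),int(round(p[1]))
        o.append((l,u,v,im[v,u].tolist()) if 0<=u<640 and 0<=v<400 else (l,u,v))
    print(dy); print(*o,sep="\n")
E
```

```text
tip px [321. 227.] tip [646.1 -95.1  28.4]
-25
(0, 211, 120, [109, 112, 117])
(5, 217, 129, [128, 131, 136])
(10, 222, 137, [238, 240, 244])
(15, 227, 145, [243, 245, 248])
(20, 232, 153, [241, 244, 247])
(25, 237, 160, [239, 241, 244])
(30, 241, 167, [241, 243, 246])
(35, 246, 173, [243, 246, 250])
(40, 250, 180, [202, 207, 214])
(45, 254, 186, [245, 248, 251])
(50, 257, 191, [242, 244, 247])
(55, 261, 197, [246, 248, 252])
(60, 265, 202, [131, 133, 138])
(65, 268, 207, [112, 115, 119])
(70, 271, 212, [247, 249, 252])
(75, 274, 217, [239, 242, 245])
(80, 277, 221, [238, 241, 245])
(85, 280, 226, [60, 61, 63])
(90, 283, 230, [46, 47, 46])
(95, 286, 234, [57, 56, 54])
(100, 288, 238, [54, 53, 53])
(105, 291, 242, [57, 56, 55])
(110, 293, 246, [33, 34, 32])
(115, 295, 249, [56, 56, 54])
(120, 298, 253, [110, 112, 112])
(125, 300, 256, [108, 110, 111])
(130, 302, 259, [110, 111, 112])
(135, 304, 262, [30, 30, 33])
(140, 306, 265, [30, 31, 34])
(145, 308, 268, [28, 28, 32])
(150, 310, 271, [29, 30, 33])
(155, 312, 274, [28, 30, 32])
25
(0, 312, 93, [109, 112, 116])
(5, 315, 103, [125, 12
[... 235 characters left out ...]
5, 337, 168, [111, 113, 117])
(50, 339, 174, [111, 113, 116])
(55, 342, 181, [113, 115, 118])
(60, 344, 187, [253, 255, 255])
(65, 346, 192, [114, 115, 119])
(70, 347, 198, [109, 112, 115])
(75, 349, 203, [111, 113, 116])
(80, 351, 208, [111, 114, 116])
(85, 353, 213, [41, 43, 42])
(90, 354, 218, [31, 32, 31])
(95, 356, 222, [28, 28, 28])
(100, 357, 227, [28, 29, 29])
(105, 359, 231, [51, 51, 51])
(110, 360, 235, [40, 40, 39])
(115, 361, 239, [56, 56, 55])
(120, 363, 243, [58, 58, 57])
(125, 364, 247, [56, 57, 56])
(130, 365, 250, [56, 55, 54])
(135, 366, 254, [39, 38, 37])
(140, 367, 257, [56, 56, 55])
(145, 368, 260, [55, 54, 54])
(150, 369, 263, [28, 29, 32])
(155, 370, 266, [28, 30, 33])
```

```bash
python3 - <<'E'
from ped import *; from h import *
c=cams.camera("wrist"); im=c["image"].astype(int); s=manip.read_state()
R=Ro.from_euler("xyz",s["eef_rot"])
for k in (8,0,-10,-20,-40,-60):
    print(k,[proj(c,s["eef_pos"]+R.apply([x,y,k])).round().tolist() for x,y in ((0,0),(8,12),(8,-12))])
for v in range(196,300,4): print(v,im[v,296:348:4].mean(1).astype(int).tolist() if 0 else im[v,292:352:5].sum(1)//3)
print(s["effort"])
E
```

```text
8 [[321.0, 227.0], [338.0, 216.0], [305.0, 216.0]]
0 [[321.0, 231.0], [339.0, 220.0], [304.0, 220.0]]
-10 [[321.0, 236.0], [340.0, 225.0], [303.0, 225.0]]
-20 [[321.0, 242.0], [341.0, 230.0], [302.0, 230.0]]
-40 [[321.0, 255.0], [343.0, 242.0], [300.0, 242.0]]
-60 [[321.0, 273.0], [346.0, 258.0], [297.0, 258.0]]
196 [116 112 112 113 113 112 113 117 109 117 116 115]
200 [116 204 123 110 109 112 117 112 116 117 118 109]
204 [146 242 238 241 240 239 250 108 117 113 118 110]
208 [243 242 238 238 241 244 109 113 116 113 119 114]
212 [239 241 240 238 245 105 112 116 115 114 119 120]
216 [240 242 242 236 100 114 114 107  71  33  25  28]
220 [240 243 251 204 115  27  25  30  28  30  30  29]
224 [45 24 33 28 33 84 30 53 26 29 28 29]
228 [ 39  50  60 105 110 112  24 109 111  88  27  27]
232 [ 57  56 111 110 109 112  23 110 110 110  65  27]
236 [ 40  49 111 110 110 113  24 109 109 110 111  29]
240 [ 55  55 109 109 109 112  32 110 109 110 112  57]
244 [ 58  54 109 109 110 110  33 110 110 110 109  55]
248 [ 56  64 108 109 109 111  31 110 110 110 110  37]
252 [ 58  96 109 109 110 111  29 111 108 109 109  55]
256 [ 40 112 109 109 110 110  31 111 109 109 110  74]
260 [ 54 104 103 103 102 111  32 113 103 103 103 103]
264 [ 30  30  30  29  29 113  40 113  29  30  29  30]
268 [ 31  31  30  29  31 113  34 113  30  31  29  29]
272 [ 30  31  29  28  29 112  26 114  30  31  28  30]
276 [ 30  28  31  30  30 112  72 103  31  30  30  28]
280 [30 30 30 30 29 74 72 74 31 29 30 30]
284 [30 29 30 30 29 81 76 82 29 30 31 30]
288 [30 29 29 30 30 83 78 87 29 31 30 31]
292 [30 29 29 28 30 89 55 93 29 29 28 29]
296 [ 36  36  35  35  35  97  57 104  36  36  36  37]
[-2.36913599e-01 -4.98746181e+01 -2.33256751e+01 -3.91980191e-02
 -4.44554631e-01 -1.56160409e-02]
```

The wrist view explains it. The visible fingertips start about 18 mm short of the nominal tip, so the contact is on the tread, about 93 mm from the hinge, with the pedal near 0.36 rad. A few mm more.

>>> {"fn": "jog_arm", "kwargs": {"commands": [{"dx": 0.03,"dy": 0,"dz": 0.05,"ax": 0,"ay": 0,"az": 0,"gripper": 1},{"dx": 0,"dy": 0,"dz": 0,"ax": 0,"ay": 0,"az": 0,"gripper": 1},{"dx": 0,"dy": 0,"dz": 0,"ax": 0,"ay": 0,"az": 0,"gripper": 1}]}}

```text
clock: 19.3
eef_pos: [641.9, -94.2, 33.0]
eef_rot: [-3.138, 0.623, 2.954]
wrist_force: [0.2, 0.3, 7.9]
finger_gap: 0.7
finger_force: 3.9
```

>>> {"fn": "jog_arm", "kwargs": {"commands": [{"dx": 0.03,"dy": 0,"dz": 0.05,"ax": 0,"ay": 0,"az": 0,"gripper": 1},{"dx": 0,"dy": 0,"dz": 0,"ax": 0,"ay": 0,"az": 0,"gripper": 1},{"dx": 0,"dy": 0,"dz": 0,"ax": 0,"ay": 0,"az": 0,"gripper": 1}]}}

```text
clock: 19.68
eef_pos: [642.3, -94.3, 31.0]
eef_rot: [-3.138, 0.624, 2.954]
wrist_force: [-3.6, 0.5, 12.2]
finger_gap: 0.3
finger_force: 6.2
```

>>> {"fn": "jog_arm", "kwargs": {"commands": [{"dx": 0.02,"dy": 0,"dz": 0.04,"ax": 0,"ay": 0,"az": 0,"gripper": 1},{"dx": 0,"dy": 0,"dz": 0,"ax": 0,"ay": 0,"az": 0,"gripper": 1},{"dx": 0,"dy": 0,"dz": 0,"ax": 0,"ay": 0,"az": 0,"gripper": 1}]}}

```text
clock: 20.05
eef_pos: [642.6, -94.3, 29.7]
eef_rot: [-3.138, 0.624, 2.954]
wrist_force: [-9.5, 2.0, 19.6]
finger_gap: 0.5
finger_force: 9.7
```

>>> {"fn": "jog_arm", "kwargs": {"commands": [{"dx": 0.02,"dy": 0,"dz": 0.04,"ax": 0,"ay": 0,"az": 0,"gripper": 1},{"dx": 0,"dy": 0,"dz": 0,"ax": 0,"ay": 0,"az": 0,"gripper": 1},{"dx": 0,"dy": 0,"dz": 0,"ax": 0,"ay": 0,"az": 0,"gripper": 1}]}}

```text
clock: 20.42
eef_pos: [642.9, -94.4, 28.8]
eef_rot: [-3.138, 0.625, 2.954]
wrist_force: [-19.5, 4.0, 32.2]
finger_gap: 0.7
finger_force: 16.2
```

>>> {"fn": "jog_arm", "kwargs": {"commands": [{"dx": 0.04,"dy": 0,"dz": 0.02,"ax": 0,"ay": 0,"az": 0,"gripper": 1},{"dx": 0,"dy": 0,"dz": 0,"ax": 0,"ay": 0,"az": 0,"gripper": 1},{"dx": 0,"dy": 0,"dz": 0,"ax": 0,"ay": 0,"az": 0,"gripper": 1},{"dx": 0,"dy": 0,"dz": 0,"ax": 0,"ay": 0,"az": 0,"gripper": 1}]}}

```text
clock: 20.92
eef_pos: [642.9, -94.4, 28.4]
eef_rot: [-3.138, 0.628, 2.954]
wrist_force: [-22.0, 4.5, 39.6]
finger_gap: 0.5
finger_force: 19.9
```

```bash
python3 - <<'E'
from cell import manip,cams
import cv2,numpy as np
b=cv2.imread("pics/n7.png")
c=cams.camera("scene");a=cv2.resize(c["image"][150:270,205:285,::-1],None,fx=4,fy=4,interpolation=cv2.INTER_CUBIC)
x0,y0,x1,y1=222,212,258,245;t=b[y0:y1,x0:x1]
m=cv2.matchTemplate(a,t,cv2.TM_CCOEFF_NORMED);_,v,_,l=cv2.minMaxLoc(m);print(v,l[0]-x0,l[1]-y0)
E
```

```text
0.855818510055542 -68 35
```

>>> {"fn": "jog_arm", "kwargs": {"commands": [{"dx": 0.03,"dy": 0,"dz": 0.02,"ax": 0,"ay": 0,"az": 0,"gripper": 1},{"dx": 0,"dy": 0,"dz": 0,"ax": 0,"ay": 0,"az": 0,"gripper": 1},{"dx": 0,"dy": 0,"dz": 0,"ax": 0,"ay": 0,"az": 0,"gripper": 1},{"dx": 0,"dy": 0,"dz": 0,"ax": 0,"ay": 0,"az": 0,"gripper": 1},{"dx": 0,"dy": 0,"dz": 0,"ax": 0,"ay": 0,"az": 0,"gripper": 1},{"dx": 0,"dy": 0,"dz": 0,"ax": 0,"ay": 0,"az": 0,"gripper": 1},{"dx": 0,"dy": 0,"dz": 0,"ax": 0,"ay": 0,"az": 0,"gripper": 1},{"dx": 0,"dy": 0,"dz": 0,"ax": 0,"ay": 0,"az": 0,"gripper": 1},{"dx": 0,"dy": 0,"dz": 0,"ax": 0,"ay": 0,"az": 0,"gripper": 1},{"dx": 0,"dy": 0,"dz": 0,"ax": 0,"ay": 0,"az": 0,"gripper": 1}]}}

```text
clock: 22.22
eef_pos: [643.0, -94.4, 28.1]
eef_rot: [-3.138, 0.63, 2.954]
wrist_force: [-26.4, 4.7, 46.7]
finger_gap: 0.3
finger_force: 23.8
```

```bash
python3 - <<'E'
from cell import manip,cams
import cv2,numpy as np
from h import *; from ped import W
b=cv2.imread("pics/n8.png")
c=cams.camera("scene");a=cv2.resize(c["image"][150:270,205:285,::-1],None,fx=4,fy=4,interpolation=cv2.INTER_CUBIC)
cv2.imwrite("pics/n9.png",a)
x0,y0,x1,y1=235,228,268,256;t=b[y0:y1,x0:x1]
ox,oy=225,220;m=cv2.matchTemplate(a[oy:300,ox:310],t,cv2.TM_CCOEFF_NORMED);_,v,_,l=cv2.minMaxLoc(m);print("bolt at",v,250+l[0]+ox-x0,241+l[1]+oy-y0)
w=cams.camera("wrist");im=w["image"].astype(int)
# plate/tread edge search and heel/right side edge vs pedal angle
for th in (-.02,0,.03,.06):
    r=[]
    for dy in (-28,28):
        for l in np.arange(60,110,.5):
            p=proj(w,W(-125+l*np.cos(th)-2.5*np.sin(th),-85+dy,30+l*np.sin(th)+2.5)).round().astype(int)
            if im[p[1],p[0]].mean()<70: r.append(l);break
    print(th,r)
E
```

```text
bolt at 0.9791358113288879 259 258
-0.02 [np.float64(87.0), np.float64(87.0)]
0 [np.float64(84.5), np.float64(84.5)]
0.03 [np.float64(82.0), np.float64(81.5)]
0.06 [np.float64(79.0), np.float64(78.5)]
```

The bolt at (259,258) matches the level-arm prediction, and the plate/tread edge fits a pedal angle of exactly the stop. It has been held over 1.5 s. A short further hold, then a controlled release.

>>> {"fn": "jog_arm", "kwargs": {"commands": [{"dx": 0,"dy": 0,"dz": 0,"ax": 0,"ay": 0,"az": 0,"gripper": 1},{"dx": 0,"dy": 0,"dz": 0,"ax": 0,"ay": 0,"az": 0,"gripper": 1},{"dx": -0.04,"dy": 0,"dz": -0.08,"ax": 0,"ay": 0,"az": 0,"gripper": 1},{"dx": -0.06,"dy": 0,"dz": -0.12,"ax": 0,"ay": 0,"az": 0,"gripper": 1},{"dx": -0.08,"dy": 0,"dz": -0.17,"ax": 0,"ay": 0,"az": 0,"gripper": 1},{"dx": -0.08,"dy": 0,"dz": -0.17,"ax": 0,"ay": 0,"az": 0,"gripper": 1},{"dx": -0.08,"dy": 0,"dz": -0.17,"ax": 0,"ay": 0,"az": 0,"gripper": 1},{"dx": -0.08,"dy": 0,"dz": -0.17,"ax": 0,"ay": 0,"az": 0,"gripper": 1},{"dx": -0.08,"dy": 0,"dz": -0.17,"ax": 0,"ay": 0,"az": 0,"gripper": 1},{"dx": 0,"dy": 0,"dz": -0.3,"ax": 0,"ay": 0,"az": 0,"gripper": 1}]}}

```text
clock: 23.58
eef_pos: [626.0, -91.0, 79.7]
eef_rot: [-3.138, 0.622, 2.954]
wrist_force: [0.0, -0.1, 0.6]
finger_gap: 0.5
finger_force: 0.0
```

>>> {"fn": "jog_arm", "kwargs": {"commands": [{"dx": 0,"dy": 0,"dz": -0.5,"ax": 0,"ay": 0,"az": 0,"gripper": 1},{"dx": 0,"dy": 0,"dz": -0.6,"ax": 0,"ay": 0,"az": 0,"gripper": 1},{"dx": 0,"dy": 0,"dz": -0.6,"ax": 0,"ay": 0,"az": 0,"gripper": 1},{"dx": 0,"dy": 0,"dz": -0.6,"ax": 0,"ay": 0,"az": 0,"gripper": 1},{"dx": 0,"dy": 0,"dz": 0,"ax": 0,"ay": 0,"az": 0,"gripper": 1},{"dx": 0,"dy": 0,"dz": 0,"ax": 0,"ay": 0,"az": 0,"gripper": 1},{"dx": 0,"dy": 0,"dz": 0,"ax": 0,"ay": 0,"az": 0,"gripper": 1},{"dx": 0,"dy": 0,"dz": 0,"ax": 0,"ay": 0,"az": 0,"gripper": 1}]}}

```text
clock: 24.58
eef_pos: [573.5, -80.8, 153.3]
eef_rot: [-3.138, 0.621, 2.954]
wrist_force: [1.3, -0.1, 0.2]
finger_gap: 0.5
finger_force: 0.0
```

```bash
python3 - <<'E'
from h import *; from ped import *; import cv2
s=manip.read_state(); print(s["eef_pos"],s["wrist_force"],s["finger_gap"])
r=cv2.imread("pics/n5.png")
for n,(x,y,w,h),off,bx in [("scene",(205,150,80,120),0,[("bolt/pad",100,140,200,260),("cups",225,260,315,420)]),("side",(320,125,120,120),320,[("pad",440,15,530,95),("liner",380,290,460,350)])]:
    c=cams.camera(n); a=cv2.resize(c["image"][y:y+h,x:x+w,::-1],None,fx=4,fy=4,interpolation=cv2.INTER_CUBIC)
    for nm,x0,y0,x1,y1 in bx:
        m=cv2.matchTemplate(a,r[y0:y1,x0:x1],cv2.TM_CCOEFF_NORMED);_,v,_,l=cv2.minMaxLoc(m);print(n,nm,round(v,3),l[0]+off-x0,l[1]-y0)
# whole-scene bystander check
c=cams.camera("side");b=cv2.imread("pics/side0.png")
for nm,(x0,y0,x1,y1) in {"spare":(412,262,455,310),"pliers":(325,335,365,390),"tin":(455,248,495,290)}.items():
    m=cv2.matchTemplate(np.ascontiguousarray(c["image"][:,:,::-1]),b[y0:y1,x0:x1],cv2.TM_CCOEFF_NORMED);_,v,_,l=cv2.minMaxLoc(m);print(nm,round(v,3),l[0]-x0,l[1]-y0)
E
```

```text
[573.53817664 -80.81237181 153.33291435] [ 1.25551362 -0.07570295  0.19703663] 0.5197561192322535
scene bolt/pad 1.0 0 0
scene cups 0.778 0 1
side pad 1.0 0 0
side liner 0.752 7 -6
spare 1.0 0 0
pliers 0.999 0 0
tin 0.999 0 0
```

The pedal and pad are back exactly at rest, the cups are in place, the bystanders checked are unmoved, and the arm is clear.

```bash
python3 -c "
from cell import job
print(job.sign_off())"
```

```text
the job is handed in; nothing more can be done
None
```

I nested the liner in the outer cup, held the pedal at its stop for over a second and let it come back up, then handed the job in at about 25 s; sign-off returned no verdict, and I didn't recheck the hammer and jar after the moves.

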